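# Lock the sharp tools away

### The arm

A 7-joint arm with a two-finger parallel gripper is mounted at the origin on the work surface. World frame = base frame: x ahead of the robot, y to its left, z up, the work surface at z = 0. Lengths are in m, angles in rad, forces in N, time in s.
With the tool pointing down it reaches from about 0.4 to 0.875 m from the base axis. Payload 6.5 kg.
Tool frame: the origin (TCP) lies midway between the tips of the shut fingers; the grasp point (between the pads) lies env.hold_point_z behind it (env.hold_point_z is the distance from the TCP to the grasp point, in m); z points along the fingers, y is the direction in which the jaws open and shut (so a half turn about z gives the same grasp; the last joint's range is limited). The gripper opens to 88 mm and grips with 3 to 60 N. Pads are 18 mm wide; open, the fingers measure 123 mm over their backs; the gripper's body (75 mm by 187 mm) begins 45 mm behind the grasp point.
Start: joints at [-1.178, 0.536, -0.004, 1.538, 0.003, 1.067, -0.071], TCP at [0.288, 0.583, 0.239] pointing down, gripper open.
Joint ranges: [-2.7, 2.7], [-0.37, 2.16], [-1.27, 1.26], [0.24, 2.4], [-1.31, 4.45], [0.19, 1.91], [-2.76, 2.76]. Speed limits (rad/s): [2.39, 2.39, 3.14, 3.14, 3.14, 3.14, 3.14].

### API

Orientations are given as [roll, pitch, yaw] about the fixed x, y, z axes, in that order (R = Rz(yaw) Ry(pitch) Rx(roll)).
In Python, from rig import env gives the robot as it stands.
- The arm moves only by the shell command python3 -m inch 'ROWS' [OPENING] [FORCE]. ROWS is JSON, a list of rows, each a list of 4 numbers: the shift along the tool's x, y, z in mm, then the turn about the tool's z in degrees. A call has 1 to 12 rows; each row is the pose to reach, as a shift and turn from the pose commanded when the call began, along the tool's axes at that moment; what a row does not reach only later rows make up. A row lasts 1/10 s, in which the tool goes at most 50 mm and 8.59 degrees, less where a joint would pass 70% of its speed; a pose out of reach is approached as far as the arm can. A call with a gripper value outside its range is refused whole. OPENING is the gripper's target within -1 to 1 (shut at 1, half-way at 0, fully open at -1), set as the call begins (- or left out, the last holds). The fingers move at their own pace and stop on an object; FORCE is the grip in N (left out, the last holds). Time passes only in rows, so rows that repeat a pose let the fingers close. It gives the time, the measured TCP pose, the force and the opening at its end, in the units of the state.
- env.get_state(): the state, without advancing time (a new reading comes with each control period).
- env.read_camera(name): name is "scene" or "top" or "wrist"; returns a dict with "img" (400x640x3 uint8, red, green, blue), "mtx" (3x3 intrinsics, pixels), "k1" (the pictures are not rectified: a ray, as slopes to the right and down, at radius r is drawn at 1 + k1 r^2 times it, then the intrinsics apply), "R" (3x3) and "t" (3): a world point X has camera coordinates R X + t; the wrist camera has in their place "tool_from_camera" (4x4, takes a point from camera to tool coordinates, whose origin is the TCP and whose axes are the flange's). Camera axes: x right, y down, z forward; pixel columns grow to the right and rows downward; lengths in m; the calibration is good to about 2 mm. A picture is of the moment at which its call begins: read the wrist's pose just before it. There is no depth.
- env.close_job(): hands the job in, once; it reports no verdict.
The state is a dict: "clock": time; "q": joint angles; "joint_vel": joint speeds; "joint_torque": joint torques, N m; "ee_pos": TCP position; "tcp_rot": TCP orientation; "force": force on the tool from outside, world axes, zero at the start; "torque": the same for the moment, N m; "opening": finger opening in m.
Only numpy, scipy, OpenCV 4.12 (cv2) and the standard library are available. Lean on these libraries where they do the work, as an engineer would, in place of code of your own. Each camera call takes 0.05 s, during which the arm holds its last target. There are 200 camera calls.

### The job

Put the washed kitchen sharps that lie on the drying mat away in the locked drawer: take the key from its stand, push it fully home in the lock on top of the drawer box, turn it clockwise to unlock, pull the drawer well open and lay every sharp tool in it. Then push the drawer fully shut, turn the key back to lock it, and put the key back upright in its stand. Leave the salt shaker standing where it is.

Things in the scene. Friction and masses are not known exactly. Their poses are not given: they have to be found in the camera images.
- key_mid (a point): Centre of the grip of the big key, standing blade down in its stand. Grip: black plastic block 46 mm wide (x), 12 thick (y), 44 high. Below it, centred, a steel blade 20 mm wide (x), 6 thick (y), 34 long, its last 9 mm tapering to 14 x 3. The point is 56 mm above the blade's tip; z points up, away from the blade. Works either way round. 70 g
- key_tip (a point): Centre of the end of the key's blade, same axes as key_mid
- stand_slot (a point): Mouth of the slot of the key stand, a light wooden block 80 x 60 x 46 mm fixed on the counter; the point is the slot's centre on the top face (46 mm up), x and y along the block's sides. The slot is 24 mm along x, 10 mm along y, 40 mm deep. The key stands in it with its grip resting on the top face
- lock_mouth (a point): Centre of the key slot in the top of the lock, a brass cylinder 46 mm across standing 8 mm proud of the drawer box's top (so 116 mm above the counter), at its front corner on the -y side. z up; x runs along the slot, 22 mm long, 8 mm wide (y), open below: the key's grip comes to rest on the cylinder. Turns with the lock
- lock (a joint): Turn of the lock cylinder, rad: 0 locked (a bolt holds the drawer shut), grows clockwise seen from above to a stop at 1.40. The drawer is free from about 1.0 on. Friction (0.04 N m) keeps it where it is left. The key has some 0.1 rad of play either way in the slot. At 0 the slot points along the drawer's sliding direction
- drawer (a joint): How far the drawer is pulled out, m: 0 shut, 0.16 fully open. Light friction (1.5 N), stays where it is left; 4 mm of play when locked; the bolt can only be thrown with the drawer shut to within 4 mm
- drawer_knob (a point): Grip point of the drawer's round wooden knob: a head 28 mm in diameter, axis along x, from 27 to 43 mm in front of the drawer front, on a 12 mm neck. The point is on its axis, 35 mm in front of the drawer front, 72 mm above the counter (the box's top is at 108 mm). Axes of the drawer: it opens along -x, z up
- drawer_in (a point): Point on the drawer's inner floor (40 mm above the counter), centre line, 75 mm behind the inside of the drawer front; moves with the drawer, axes as at drawer_knob. Inside 278 mm wide (y), x from -75 to +141 mm; side walls 46 mm high, front 54 mm. Pulled out by 0.15, x from -75 to +75 is open above. A steel strike juts 22 mm in from the -y wall at x = -28, 31 to 41 mm up
- paring_grip (a point): Paring knife, dark wooden handle with three rivets, pointed 18 mm wide blade, 178 mm long over all, lying flat. The point is the middle of its handle, half-way up; +x points to the working end. Handle 100 mm long (50 either side of the point), 20 wide and 16 thick as it lies; balances within 20 mm of the point. About 90 g. May be absent (None)
- utility_grip (a point): Utility knife, black handle with a steel bolster, blunt-ended 24 mm wide blade, 200 mm long over all, lying flat. The point is the middle of its handle, half-way up; +x points to the working end. Handle 100 mm long (50 either side of the point), 20 wide and 16 thick as it lies; balances within 20 mm of the point. About 90 g. May be absent (None)
- peeler_grip (a point): Vegetable peeler, white plastic handle, looped steel head, 165 mm long over all, lying flat. The point is the middle of its handle, half-way up; +x points to the working end. Handle 100 mm long (50 either side of the point), 20 wide and 16 thick as it lies; balances within 20 mm of the point. About 90 g. May be absent (None)
- corer_grip (a point): Apple corer, light wooden handle, round steel tube 15 mm thick, 178 mm long over all, lying flat. The point is the middle of its handle, half-way up; +x points to the working end. Handle 100 mm long (50 either side of the point), 20 wide and 16 thick as it lies; balances within 20 mm of the point. About 90 g. May be absent (None)
- mat: Slate-blue ribbed silicone drying mat, 270 (x) x 210 (y) x 3 mm, fixed on the counter; origin at the centre of its underside. The tools lie on it side by side along its x, each roughly along its y
- salt_mid (a point): Centre of the glass salt shaker with steel top, 48 mm in diameter, 88 mm high, standing; leave alone
Things that resemble listed ones, but are neither listed nor needed, are in the scene too. Leave any blue or orange look-alike of the part that bears utility_grip alone.

How it is judged:
On the way, in this order (a step that is already met when the one before it is completed fails the run):
1. the key is fully home in the lock, still locked (horizontal distance between key_tip and lock_mouth below 0.006 m and z of key_tip in the frame of lock_mouth below -0.027 m and value of joint lock below 0.4 rad), for 0.2 s.
2. the lock is turned to unlocked with the key in it (horizontal distance between key_tip and lock_mouth below 0.006 m and z of key_tip in the frame of lock_mouth below -0.027 m and value of joint lock above 0.95 rad), for 0.2 s.
3. the drawer is pulled open by 120 mm or more (value of joint drawer above 0.12 m), for 0.2 s.
4. every sharp tool lies in the drawer, at rest and let go (x of paring_grip in the frame of drawer_in between -0.075 and 0.145 m and y of paring_grip in the frame of drawer_in between -0.139 and 0.139 m and z of paring_grip in the frame of drawer_in between -0.002 and 0.042 m and x of utility_grip in the frame of drawer_in between -0.075 and 0.145 m and y of utility_grip in the frame of drawer_in between -0.139 and 0.139 m and z of utility_grip in the frame of drawer_in between -0.002 and 0.042 m and x of peeler_grip in the frame of drawer_in between -0.075 and 0.145 m and y of peeler_grip in the frame of drawer_in between -0.139 and 0.139 m and z of peeler_grip in the frame of drawer_in between -0.002 and 0.042 m and x of corer_grip in the frame of drawer_in between -0.075 and 0.145 m and y of corer_grip in the frame of drawer_in between -0.139 and 0.139 m and z of corer_grip in the frame of drawer_in between -0.002 and 0.042 m and linear speed of each of paring, utility, peeler, corer below 0.05 m/s and contact force between each of paring, utility, peeler, corer and the fingers below 0.1 N), for 0.2 s.
5. the drawer is pushed fully shut (value of joint drawer below 0.006 m and x of paring_grip in the frame of drawer_in between -0.075 and 0.145 m and y of paring_grip in the frame of drawer_in between -0.139 and 0.139 m and z of paring_grip in the frame of drawer_in between -0.002 and 0.042 m and x of utility_grip in the frame of drawer_in between -0.075 and 0.145 m and y of utility_grip in the frame of drawer_in between -0.139 and 0.139 m and z of utility_grip in the frame of drawer_in between -0.002 and 0.042 m and x of peeler_grip in the frame of drawer_in between -0.075 and 0.145 m and y of peeler_grip in the frame of drawer_in between -0.139 and 0.139 m and z of peeler_grip in the frame of drawer_in between -0.002 and 0.042 m and x of corer_grip in the frame of drawer_in between -0.075 and 0.145 m and y of corer_grip in the frame of drawer_in between -0.139 and 0.139 m and z of corer_grip in the frame of drawer_in between -0.002 and 0.042 m), for 0.2 s.
6. the key in the lock is turned back to locked (horizontal distance between key_tip and lock_mouth below 0.006 m and z of key_tip in the frame of lock_mouth below -0.027 m and value of joint lock below 0.2 rad and value of joint drawer below 0.006 m), for 0.2 s.
At the end, for the whole second after the job is handed in: Every tool present lies in the drawer, the drawer is shut to within 6 mm, the lock is turned back to within 0.2 rad of locked, and the key stands at rest in the slot of its stand, at least 27 mm deep and within 0.25 rad of upright (all of step 5 and value of joint lock below 0.2 rad and horizontal distance between key_tip and stand_slot below 0.008 m and z of key_tip in the frame of stand_slot below -0.027 m and angle between key_tip's own z axis and vertical below 0.25 rad and linear speed of key below 0.03 m/s); the robot touches nothing.
It fails at once if the salt shaker is moved by more than 40 mm or knocked over (distance of salt_mid from where it was at the start of the episode above 0.04 m or angle between salt_mid's own z axis and vertical above 0.5 rad).
Of paring, utility, peeler, corer only 2 to 3 are there at a start; the rules pass over those that are not, and their reading is None.
At some moment in a run one of paring, utility, peeler, corer may be knocked a few centimetres aside while the robot is not near it.
It also fails if it takes over 210 s, if anything falls off the work surface, if the arm or the gripper's body presses on something with over 40 N, if the wrist force passes 120 N, or if a joint passes its speed limit or range.

## Working session

There is one attempt and no reset: what is moved stays moved. The work goes in short steps, Python scripts to look and compute and a shell command to move; the robot and the scene stay as the last step left them, time stands still between calls to the robot, and variables do not carry over. Pictures are saved under pics/ and viewed, about 12 in all and at most 16, crops included, and the job is handed in when it is done.

```bash
ls; mkdir -p pics
cat > h.py <<'E'
import numpy as np, cv2
from scipy.spatial.transform import Rotation as Rn
from rig import env
def snap(name,fn=None):
    s=env.get_state(); c=env.read_camera(name); c['s']=s
    if fn: cv2.imwrite('pics/'+fn,c['img'][:,:,::-1])
    if 'R' not in c or c.get('R') is None:
        T=np.array(c['tool_from_camera']); Rt=Rn.from_euler('xyz',s['tcp_rot']).as_matrix()
        Rwc=Rt@T[:3,:3]; o=Rt@T[:3,3]+np.array(s['ee_pos'])
        c['R']=Rwc.T; c['t']=-Rwc.T@o
    c['R']=np.array(c['R']);c['t']=np.array(c['t']);c['mtx']=np.array(c['mtx'])
    return c
def ray(c,uv):
    K=c['mtx']; p=np.array([(uv[0]-K[0,2])/K[0,0],(uv[1]-K[1,2])/K[1,1]])
    r=np.linalg.norm(p); q=r
    for _ in range(30): q=r/(1+c['k1']*q*q)
    p=p*(q/r if r>0 else 1)
    return -c['R'].T@c['t'], c['R'].T@np.array([p[0],p[1],1])
def onz(c,uv,z):
    o,d=ray(c,uv); return o+d*(z-o[2])/d[2]
def proj(c,X):
    x=c['R']@np.array(X)+c['t']; p=x[:2]/x[2]; p=p*(1+c['k1']*(p@p))
    return c['mtx'][:2,:2]@p+c['mtx'][:2,2]
def rel(X,s=None):
    "world displacement target X for TCP -> tool shift mm"
    s=s or env.get_state(); Rt=Rn.from_euler('xyz',s['tcp_rot']).as_matrix()
    return np.round(1000*Rt.T@(np.array(X)-s['ee_pos']),1)
E
python3 - <<'E'
from h import *
for n in('top','scene','wrist'):
    c=snap(n,n+'0.png'); print(n,c['mtx'].tolist(),c['k1'],(-c['R'].T@c['t']).round(3),c['R'].round(3).tolist())
s=env.get_state();print(s,env.hold_point_z)
E
```

```text
pics
top [[391.49113887119154, 0.0, 327.68830514867574], [0.0, 391.49113887119154, 203.46416722326953], [0.0, 0.0, 1.0]] -0.09327426763814983 [0.251 0.141 1.539] [[0.046, -0.999, 0.003], [-0.976, -0.045, -0.212], [0.212, 0.007, -0.977]]
scene [[515.122432217387, 0.0, 328.59373459879595], [0.0, 515.122432217387, 204.88876383100052], [0.0, 0.0, 1.0]] -0.01164878689630799 [1.276 0.616 1.478] [[-0.546, 0.838, 0.001], [0.708, 0.462, -0.533], [-0.448, -0.29, -0.846]]
wrist [[302.20896978564343, 0.0, 317.28405124368936], [0.0, 302.20896978564343, 199.33664397204691], [0.0, 0.0, 1.0]] -0.05854362927168759 [0.221 0.615 0.384] [[0.443, 0.896, -0.002], [0.859, -0.424, 0.287], [0.257, -0.129, -0.958]]
{'clock': 0.15, 'q': array([-1.1781572 ,  0.53700031, -0.00444775,  1.53861547,  0.00259415,
        1.06730899, -0.07121435]), 'joint_vel': array([-0.00093005, -0.00193812,  0.0009253 , -0.00147724, -0.00032109,
       -0.00191118, -0.00066269]), 'joint_torque': array([ 2.01220966e-03, -5.71325898e+01,  9.92302336e-01, -2.51829869e+01,
       -5.61005878e-02,  1.51771051e-02,  6.80580047e-05]), 'ee_pos': array([0.28768343, 0.58235124, 0.23804693]), 'tcp_rot': array([-3.14026934e+00,  8.96700282e-05,  2.68281561e+00]), 'force': array([0.49002574, 0.12968512, 0.31906595]), 'torque': array([-0.04107556,  0.00313769, -0.0118762 ]), 'opening': 0.08821810221141163} 0.0187
```

View pics/top0.png

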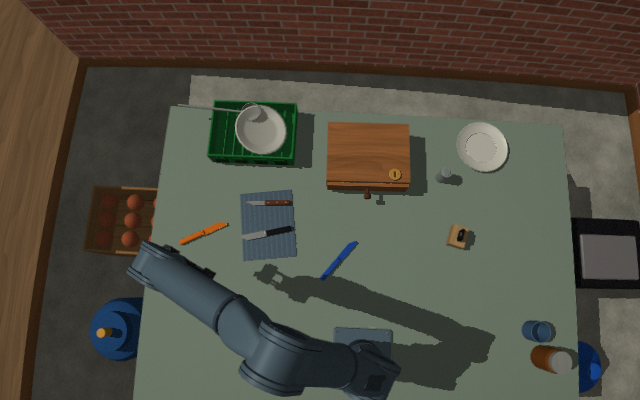

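View pics/scene0.png

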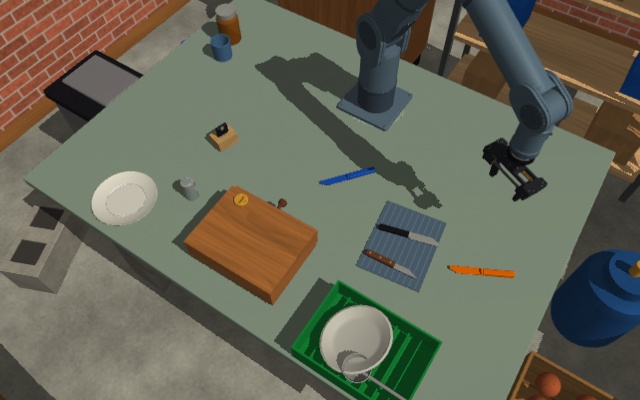

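Run:
```python
from h import *
t=snap('top');s=snap('scene')
def tri(a,b):
    o1,d1=ray(t,a);o2,d2=ray(s,b);d1/=np.linalg.norm(d1);d2/=np.linalg.norm(d2)
    A=np.stack([d1,-d2],1);l=np.linalg.lstsq(A,o2-o1,rcond=None)[0];p,q=o1+l[0]*d1,o2+l[1]*d2
    return ((p+q)/2).round(4),np.linalg.norm(p-q).round(4)
def f(n,uv_t,uv_s,z):
    print(n,'top',onz(t,uv_t,z)[:2].round(3),'scene',onz(s,uv_s,z)[:2].round(3),'tri',tri(uv_t,uv_s))
f('lock',(395,174),(241,200),.116)
f('knob',(367,196),(283,203.5),.072)
f('keytop',(461,234),(222,129),.085)
f('salt top',(446,172),(187,181),.088)
f('boxFL',(328,183),(315,237),.108)
f('boxFR',(410,184),(236,187),.108)
f('boxBL',(328,123),(270,300),.108)
f('boxBR',(410,123),(185,241),.108)
f('paring',(277,203),(380,261),.011)
f('utility',(280,231),(393,231),.011)
for n,p,q in(('stand',0,0),):
    for uv in((449,242),(452,226),(472,228),(468,246)): print(onz(t,uv,.046).round(3))
hh=[c for c in (t,s)]
for nm,c,roi in(('top',t,(380,160,412,188)),('scene',s,(228,188,256,212))):
    x0,y0,x1,y1=roi; hsv=cv2.cvtColor(c['img'],cv2.COLOR_RGB2HSV)[y0:y1,x0:x1]
    m=((hsv[...,0]>18)&(hsv[...,0]<32)&(hsv[...,1]>120)&(hsv[...,2]>130)).astype(np.uint8)
    ys,xs=np.nonzero(m);print(nm,len(xs),xs.mean()+x0,ys.mean()+y0,onz(c,(xs.mean()+x0,ys.mean()+y0),.116).round(4))
cr=lambda c,x0,y0,x1,y1:cv2.resize(c['img'][y0:y1,x0:x1],(400,300),interpolation=cv2.INTER_CUBIC)
I=np.vstack([np.hstack([cr(t,425,160,485,205+0),cr(t,430,215,490,260)]),np.hstack([cr(t,350,160,414,208),cr(t,236,180,316,240)])])
cv2.imwrite('pics/crops.png',I[:,:,::-1])
```

```text
lock top [ 0.686 -0.099] scene [ 0.691 -0.093] tri (array([ 0.6879, -0.0987,  0.1076]), np.float64(0.0036))
knob top [0.606 0.001] scene [0.608 0.007] tri (array([0.6065, 0.0025, 0.0666]), np.float64(0.0037))
keytop top [ 0.472 -0.358] scene [ 0.48 -0.35] tri (array([ 0.4731, -0.3605,  0.0728]), np.float64(0.0037))
salt top top [ 0.713 -0.304] scene [ 0.718 -0.302] tri (array([ 0.715 , -0.3059,  0.0819]), np.float64(0.0002))
boxFL top [0.641 0.154] scene [0.67  0.174] tri (array([0.6517, 0.1566, 0.064 ]), np.float64(0.0059))
boxFR top [ 0.652 -0.158] scene [ 0.657 -0.141] tri (array([ 0.6527, -0.155 ,  0.0944]), np.float64(0.0124))
boxBL top [0.885 0.165] scene [0.907 0.18 ] tri (array([0.8988, 0.1673, 0.0747]), np.float64(0.0046))
boxBR top [ 0.902 -0.159] scene [ 0.896 -0.147] tri (array([ 0.8978, -0.1527,  0.1091]), np.float64(0.0128))
paring top [0.575 0.354] scene [0.587 0.362] tri (array([ 0.5787,  0.3578, -0.0068]), np.float64(0.002))
utility top [0.463 0.334] scene [0.47  0.343] tri (array([ 0.4639,  0.3383, -0.0014]), np.float64(0.0052))
[ 0.445 -0.323  0.046]
[ 0.508 -0.336  0.046]
[ 0.503 -0.416  0.046]
[ 0.432 -0.398  0.046]
top 4 393.5 173.25 [ 0.6889 -0.0932  0.116 ]
scene 118 240.60169491525423 199.5593220338983 [ 0.6904 -0.0946  0.116 ]
```

View pics/crops.png

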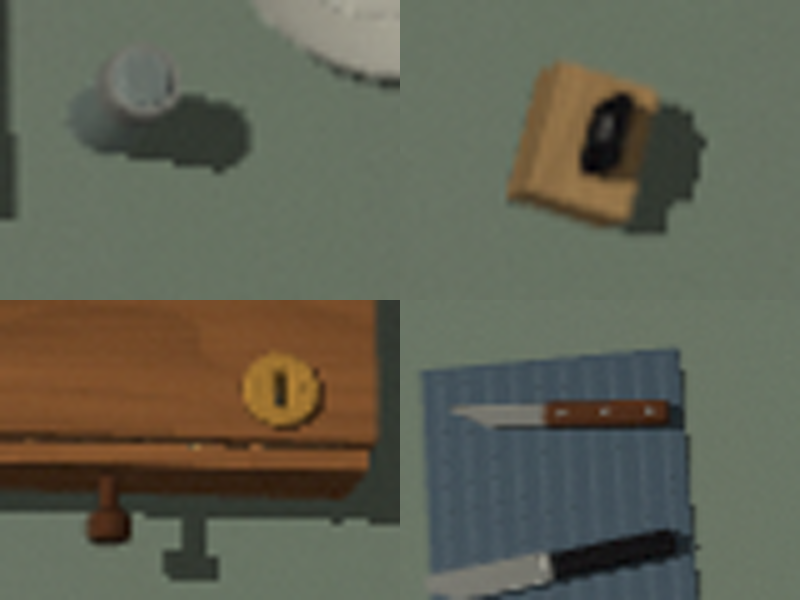

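Run:
```python
from h import *
for X in((.42,.33,.24),(.50,.0,.24),(.475,-.355,.22)): print(rel(X))
```

```text
[-230.4 -167.9   -1.5]
[-448.3 -428.3   -1.3]
[-583.1 -757.7   18.9]
```

```bash
python3 -m inch '[[-230,-168,-1,0],[-230,-168,-1,0],[-230,-168,-1,0],[-230,-168,-1,0],[-230,-168,-1,0],[-448,-428,-1,0],[-448,-428,-1,0],[-448,-428,-1,0],[-448,-428,-1,0],[-448,-428,-1,0],[-448,-428,-1,0],[-448,-428,-1,0]]' && python3 -c "
from h import *
print(rel((.475,-.355,.22)))"
```

```text
clock: 1.45
ee_pos: [0.4942, 0.0211, 0.24]
tcp_rot: [3.141, 0.001, 2.683]
force: [2.0, 0.8, -0.9]
opening: 0.0881
[-149.2 -345.8   19.9]
```

```bash
python3 -m inch '[[-144,-328,20,-10],[-144,-328,20,-10],[-144,-328,20,-10],[-144,-328,20,-10],[-144,-328,20,-10],[-144,-328,20,-10],[-144,-328,20,-10],[-144,-328,20,-10],[-144,-328,20,-10],[-144,-328,20,-10]]' && python3 -c "
from h import *
c=snap('wrist','w1.png')"
```

```text
clock: 2.45
ee_pos: [0.4782, -0.3332, 0.2194]
tcp_rot: [3.14, -0.001, 2.858]
force: [0.6, 0.7, -0.1]
opening: 0.0885
```

View pics/w1.png

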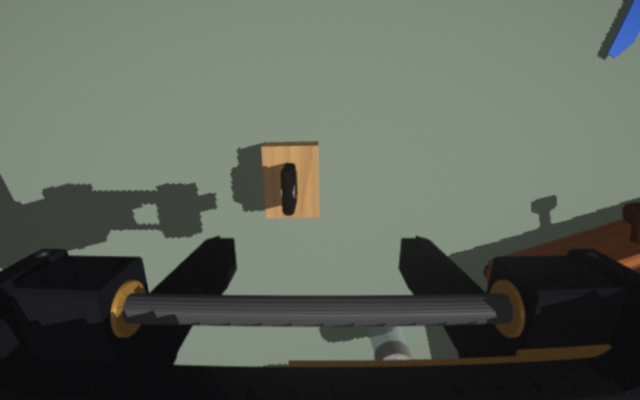

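```bash
cat >> h.py <<'E'
def blob(c,m,roi,z):
    "largest blob of mask m in roi -> centre on plane z, long-axis yaw, sizes"
    x0,y0,x1,y1=roi; k=np.zeros(m.shape,np.uint8); k[y0:y1,x0:x1]=m[y0:y1,x0:x1]
    cs,_=cv2.findContours(k,cv2.RETR_EXTERNAL,cv2.CHAIN_APPROX_NONE); b=max(cs,key=cv2.contourArea)[:,0]
    P=np.array([onz(c,p,z)[:2]*1000 for p in b],np.float32)
    (cx,cy),(w,h),a=cv2.minAreaRect(P)
    a=np.radians(a if w>h else a+90)
    return dict(ctr=np.round([cx,cy],1),size=np.round([max(w,h),min(w,h)],1),yaw=np.round((a+np.pi/2)%np.pi-np.pi/2,3),px=(b.min(0),b.max(0)))
E
python3 - <<'E'
from h import *
c=snap('wrist'); print(c['s']['ee_pos'],c['s']['tcp_rot'])
g=c['img'].astype(int)
print('key',blob(c,g.sum(2)<130,(255,140,335,225),.090)); print('keymid',blob(c,g.sum(2)<130,(255,140,335,225),.075))
print('stand',blob(c,(g[...,0]-g[...,2]>35),(240,130,335,230),.046))
E
```

```text
[ 0.47857728 -0.33250452  0.21952825] [ 3.14002894e+00 -4.27793132e-04  2.85979841e+00]
key {'ctr': array([ 468.6, -359.6]), 'size': array([48.8, 13.2]), 'yaw': np.float64(-0.304), 'px': (array([280, 163], dtype=int32), array([294, 213], dtype=int32))}
keymid {'ctr': array([ 471.9, -362.1]), 'size': array([51.5, 13.9]), 'yaw': np.float64(-0.304), 'px': (array([280, 163], dtype=int32), array([294, 213], dtype=int32))}
stand {'ctr': array([ 471.1, -361.5]), 'size': array([84. , 60.8]), 'yaw': np.float64(-0.265), 'px': (array([260, 142], dtype=int32), array([318, 217], dtype=int32))}
```

```bash
python3 -c "
from h import *
print(rel((.470,-.361,.05)))"
```

```text
[  0.4 -30.2 169.6]
```

```bash
python3 -m inch '[[0,-30,0,0],[0,-30,60,0],[0,-30,80,0],[0,-30,100,0],[0,-30,100,0]]'
python3 - <<'E'
from h import *
c=snap('wrist','w2.png'); print(c['s']['ee_pos'],c['s']['tcp_rot'])
g=c['img'].astype(int)
print(rel((.470,-.361,.05)))
for z in (.09,.046): print(z,proj(c,(.470,-.361,z)))
E
```

```text
clock: 3.05
ee_pos: [0.4687, -0.3603, 0.1172]
tcp_rot: [3.139, -0.005, 2.86]
force: [0.1, 0.4, 0.5]
opening: 0.0883
[ 0.46866379 -0.36030232  0.11720738] [ 3.13902931 -0.00497475  2.86006485]
[-0.4  0.5 69.1]
0.09 [317.26443997 235.83389496]
0.046 [317.15389644 212.86820312]
```

View pics/w2.png

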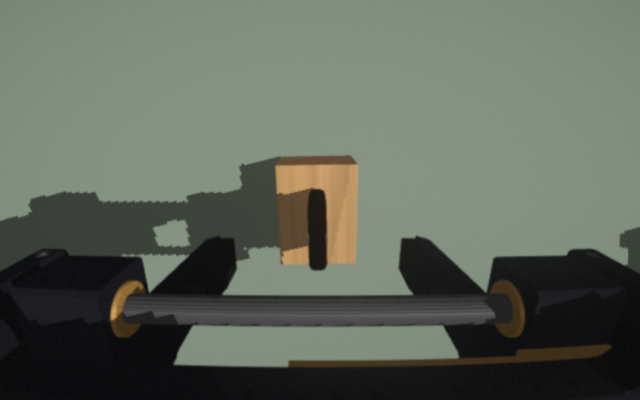

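Run:
```python
from h import *
c=snap('wrist')
k=np.array([np.cos(2.86),np.sin(2.86)])
for e in(-.023,.023):
  for z in(.09,.046): print(e,z,proj(c,[*(np.array([.470,-.361])+e*k),z]))
g=c['img'].astype(int); m=g.sum(2)<130; col=m[150:300,312:324].mean(1); print(np.nonzero(col>.5)[0][[0,-1]]+150)
for r in(200,220,240,260): x=np.nonzero(m[r,290:345])[0]+290; print(r,x[0],x[-1])
x=[cv2.cvtColor(c['img'],cv2.COLOR_RGB2HSV)]
w=(g[...,0]-g[...,2]>35); print('stand rows',np.nonzero(w[:,300])[0][[0,-1]], np.nonzero(w[:,300])[0].shape,[np.nonzero(w[r,250:400])[0][[0,-1]]+250 for r in(170,200,240,260)])
s=np.array([.470,-.361])
for e in(-.04,.04): print(proj(c,[*(s+e*k),.046]))
```

```text
-0.023 0.09 [318.72181024 265.43453645]
-0.023 0.046 [318.4231295  237.93906976]
0.023 0.09 [318.74585847 197.52228277]
0.023 0.046 [318.42265276 181.03083727]
[188 297]
200 310 325
220 309 326
240 311 326
260 311 326
stand rows [155 365] (111,) [array([277, 358]), array([280, 358]), array([282, 357]), array([282, 356])]
[318.42220284 257.34182827]
[318.42113775 158.30922819]
```

```bash
python3 -m inch '[[-4,0,20,0],[-4,0,45,0],[-4,0,67,0],[-4,0,67,0],[-4,0,67,0]]' && python3 -m inch '[[0,0,0,0],[0,0,0,0],[0,0,0,0],[0,0,0,0],[0,0,0,0],[0,0,0,0],[0,0,0,0],[0,0,0,0]]' 1 40
python3 - <<'E'
from h import *
c=snap('wrist','w3.png'); print(c['s']['ee_pos'],c['s']['tcp_rot'])
E
```

```text
clock: 3.65
ee_pos: [0.4743, -0.365, 0.0543]
tcp_rot: [-3.141, 0.002, 2.858]
force: [0.5, -0.7, -0.1]
opening: 0.0883
clock: 4.45
ee_pos: [0.4732, -0.3647, 0.0527]
tcp_rot: [3.142, -0.0, 2.857]
force: [0.6, 0.6, -0.1]
opening: 0.0262
[ 0.47324967 -0.36471035  0.05265411] [ 3.14158033e+00 -1.18999530e-04  2.85737503e+00]
```

View pics/w3.png

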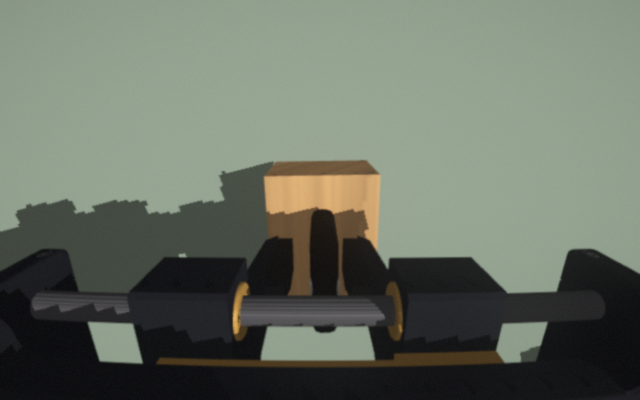

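```bash
python3 -m inch '[[0,0,0,0],[0,0,0,0],[0,0,0,0],[0,0,0,0],[0,0,0,0]]' && python3 -m inch '[[0,0,-15,0],[0,0,-30,0],[0,0,-50,0],[0,0,-75,0],[0,0,-110,0],[0,0,-110,0],[0,0,-110,0]]'
python3 - <<'E'
from h import *
c=snap('wrist','w4.png'); print(c['s']['ee_pos'],c['s']['tcp_rot'],c['s']['opening'])
E
```

```text
clock: 5.0
ee_pos: [0.4735, -0.364, 0.0526]
tcp_rot: [3.141, -0.0, 2.858]
force: [0.3, 2.5, 1.4]
opening: 0.012
clock: 5.7
ee_pos: [0.4737, -0.3659, 0.1646]
tcp_rot: [-3.14, 0.003, 2.857]
force: [-0.7, -0.0, -1.2]
opening: 0.0117
[ 0.47369201 -0.36586945  0.16457484] [-3.14008192  0.00320016  2.85665549] 0.011705410587546608
```

View pics/w4.png

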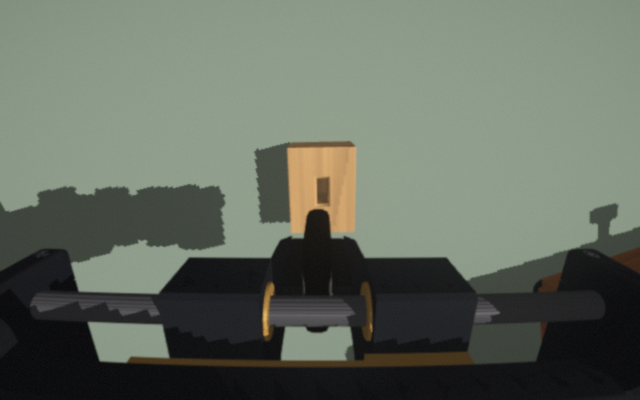

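Run:
```python
from h import *
c=snap('wrist'); s=env.get_state(); print(s['ee_pos'],s['tcp_rot'])
v=c['img'].astype(int).sum(2)
print(v[170:212,322].tolist()); print(v[191,285:362].tolist())
```

```text
[ 0.47272594 -0.36468963  0.16246418] [-3.14155218e+00 -6.66713085e-04  2.85699824e+00]
[486, 484, 488, 480, 481, 481, 480, 462, 415, 348, 270, 244, 243, 245, 240, 242, 245, 245, 238, 245, 237, 243, 237, 238, 224, 215, 203, 205, 207, 210, 208, 206, 205, 221, 262, 342, 388, 403, 386, 263, 129, 81]
[216, 220, 274, 369, 448, 476, 481, 490, 487, 485, 489, 486, 486, 478, 472, 465, 464, 470, 480, 488, 486, 483, 484, 484, 485, 483, 483, 482, 496, 504, 459, 325, 247, 227, 236, 232, 237, 243, 247, 238, 229, 226, 257, 308, 400, 460, 467, 462, 453, 443, 441, 439, 445, 441, 436, 457, 471, 485, 485, 484, 472, 473, 469, 464, 469, 469, 470, 470, 479, 477, 460, 447, 444, 448, 444, 446, 448]
```

Run:
```python
from h import *
c=snap('wrist'); s=c['s']; print(s['ee_pos'],s['tcp_rot'])
for uv in((322,191.7),(322,179),(322,204.5),(315.7,191.7),(328.3,191.7)):
    X=onz(c,uv,.046); print(X.round(4), rel(X,s))
# grasp TCP relative in tool
print('grasp', rel((.4734,-.3644,.0526),s))
```

```text
[ 0.47272594 -0.36468963  0.16246418] [-3.14155218e+00 -6.66713085e-04  2.85699824e+00]
[ 0.4713 -0.3603  0.046 ] [  2.5   3.8 116.5]
[ 0.46  -0.357  0.046] [ 14.3   3.8 116.5]
[ 0.4829 -0.3636  0.046 ] [ -9.6   3.9 116.5]
[ 0.4697 -0.3657  0.046 ] [  2.6  -1.8 116.5]
[ 0.4729 -0.3548  0.046 ] [  2.5   9.5 116.5]
grasp [ -0.6   0.5 109.9]
```

Run:
```python
from h import *
c=snap('wrist'); s=c['s']; Rt=Rn.from_euler('xyz',s['tcp_rot']).as_matrix(); T=lambda p: proj(c,Rt@(np.array(p)/1000)+s['ee_pos']).round(1)
for p in((23,0,6.6),(23,6,6.6),(23,0,-37.4),(-23,0,-37.4),(9,0,0),(9,20,0),(9,-20,0),(0,0,0)): print(p,T(p))
v=c['img'].astype(int).sum(2); print(v[203:245,317].tolist()); print(v[203:245,290].tolist());print(v[220,290:345].tolist())
p=c['img'][190:350,230:410]; cv2.imwrite('pics/w5.png',cv2.resize(np.clip(p.astype(float)*2.2,0,255).astype(np.uint8),(720,640),interpolation=cv2.INTER_CUBIC)[:600,:,::-1])
```

```text
(23, 0, 6.6) [317.9 208.8]
(23, 6, 6.6) [329.1 208.8]
(23, 0, -37.4) [318.1 244.2]
(-23, 0, -37.4) [318.  338.6]
(9, 0, 0) [317.9 238. ]
(9, 20, 0) [355.9 238. ]
(9, -20, 0) [280. 238.]
(0, 0, 0) [317.9 253.5]
[223, 238, 264, 350, 430, 394, 219, 103, 79, 81, 82, 76, 83, 77, 71, 81, 79, 78, 75, 78, 79, 80, 75, 73, 72, 75, 76, 65, 73, 71, 73, 73, 70, 64, 65, 66, 66, 64, 64, 69, 67, 68]
[480, 478, 478, 486, 480, 477, 477, 474, 481, 474, 478, 478, 478, 479, 478, 474, 476, 477, 475, 469, 467, 471, 474, 473, 475, 478, 476, 477, 476, 474, 479, 465, 410, 257, 125, 93, 89, 81, 76, 76, 68, 76]
[477, 486, 487, 490, 488, 483, 484, 485, 475, 467, 459, 459, 461, 472, 464, 400, 217, 95, 77, 71, 71, 75, 78, 77, 79, 84, 73, 78, 79, 82, 79, 84, 85, 86, 82, 83, 92, 89, 127, 255, 399, 437, 438, 436, 451, 460, 468, 470, 474, 482, 487, 480, 488, 481, 477]
```

View pics/w5.png

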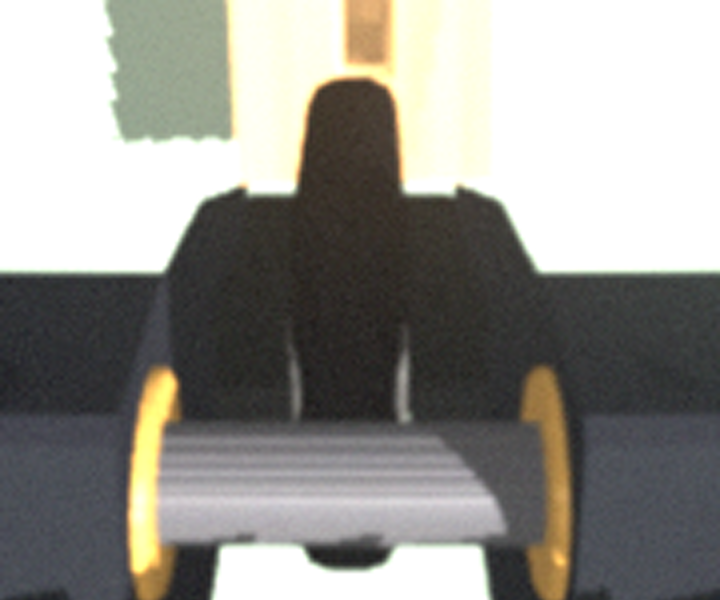

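```bash
python3 -c "
from h import *
print(rel((.473,-.365,.2325)),rel((.680,-.096,.2325)))"
python3 -m inch '[[0,0,-35,0],[0,0,-70,0],[-50,50,-70,-6],[-130,150,-70,-12],[-130,150,-70,-12],[-130,150,-70,-12]]'; python3 -c "
from h import *
print(rel((.680,-.096,.2325)))"
```

```text
[ -0.4  -0.5 -70.7] [-123.6  315.8  -70.8]
clock: 6.5
ee_pos: [0.6412, -0.2557, 0.2317]
tcp_rot: [3.141, -0.001, 3.067]
force: [0.0, -1.5, -1.5]
opening: 0.0117
[-26.7 162.2  -0.7]
```

```bash
python3 -m inch '[[-27,162,-1,-5],[-27,162,-1,-5],[-27,162,-1,-5],[-27,162,-1,-5],[-27,162,-1,-5],[-27,162,-1,-5]]'; python3 -c "
from h import *
c=snap('wrist','w6.png'); print(rel((.680,-.096,.2325)),c['s']['ee_pos'],c['s']['tcp_rot'])"
```

```text
clock: 7.1
ee_pos: [0.6784, -0.0999, 0.2331]
tcp_rot: [-3.14, -0.001, -3.131]
force: [-0.1, -0.7, -1.4]
opening: 0.0116
[-1.7  5.   0.8] [ 0.67844336 -0.09985704  0.23306083] [-3.13983014e+00 -1.46653645e-03 -3.13067287e+00]
```

View pics/w6.png

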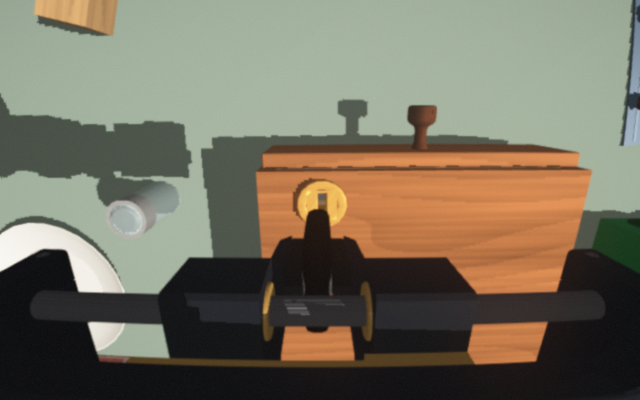

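```bash
cat > lock.py <<'E'
from h import *
c=snap('wrist'); s=c['s']; print(s['ee_pos'],s['tcp_rot'])
h=cv2.cvtColor(c['img'],cv2.COLOR_RGB2HSV); y0,y1,x0,x1=170,240,285,362
hh=h[y0:y1,x0:x1].astype(int)
m=((hh[...,0]>19)&(hh[...,0]<35)&(hh[...,1]>100)&(hh[...,2]>110)).astype(np.uint8)
cs,_=cv2.findContours(m,cv2.RETR_EXTERNAL,cv2.CHAIN_APPROX_NONE); b=max(cs,key=cv2.contourArea)[:,0]+[x0,y0]
top=b[b[:,1]<200+0]
print('bbox',b.min(0),b.max(0))
P=np.array([onz(c,p,.116)[:2] for p in b])
# circle fit r=23 mm using points on outer edge not near key
from scipy.optimize import least_squares
f=lambda q:np.hypot(P[:,0]-q[0],P[:,1]-q[1])-.023
r=least_squares(f,P.mean(0),loss='soft_l1',f_scale=.001); print('lock ctr',r.x.round(4),'tool',rel([*r.x,.116],s),np.abs(r.fun).mean())
v=c['img'].astype(int)[...,0]
print(v[180:216,322].tolist()); print(v[195,300:346].tolist()); print(v[205,300:346].tolist())
g=c['img'].astype(int)
pts=[]
for u in list(range(275,300,6))+list(range(350,580,10)):
    col=g[155:180,u].sum(1); k=155+int(np.argmin(col)); pts.append([u,k])
W=np.array([onz(c,p,.108)[:2] for p in pts]); pf=np.polyfit(W[:,1],W[:,0],1); print('front seam slope dx/dy',pf, [p[1] for p in pts])
E
python3 lock.py
```

```text
[ 0.67832173 -0.10097781  0.23331669] [-3.13948693e+00 -1.15817474e-03 -3.13236666e+00]
bbox [330 184] [347 220]
lock ctr [ 0.6874 -0.1027] tool [ -9.2  -1.6 117.3] 0.00376606350073472
[140, 192, 233, 239, 238, 239, 238, 236, 229, 206, 198, 227, 222, 169, 116, 99, 99, 98, 99, 106, 123, 136, 141, 143, 137, 119, 113, 111, 100, 70, 47, 38, 39, 36, 39, 37]
[153, 203, 229, 235, 237, 238, 242, 247, 247, 242, 238, 237, 238, 237, 238, 237, 240, 241, 228, 149, 101, 100, 99, 97, 99, 102, 107, 136, 192, 230, 238, 239, 240, 241, 240, 239, 239, 242, 242, 240, 240, 241, 244, 248, 251, 247]
[227, 232, 234, 236, 238, 243, 245, 239, 237, 237, 238, 236, 236, 238, 241, 242, 243, 244, 234, 169, 123, 123, 119, 119, 117, 117, 119, 137, 187, 231, 239, 240, 240, 240, 240, 240, 240, 233, 213, 200, 224, 233, 236, 237, 240, 244]
front seam slope dx/dy [-0.0206341   0.65478535] [169, 170, 170, 170, 170, 169, 169, 169, 169, 169, 169, 169, 168, 168, 168, 168, 168, 168, 168, 168, 168, 168, 168, 168, 168, 168, 168, 168]
```

Run:
```python
from h import *
c=snap('wrist'); s=c['s']; print(s['ee_pos'],s['tcp_rot'])
X=onz(c,(323.3,193.0),.116); print('slot near end',X, 'tool',rel(X,s)); 
a=np.array([np.cos(.0206),np.sin(.0206)]); C=[*(X[:2]+.011*a),.116]; print('lock',C,'tool',rel(C,s))
for d,z in((-.023,.116),(-.023,.108),(.023,.116)): print(d,z,proj(c,[*(np.array(C[:2])+d*a),z]))
g=c['img'].astype(int); r=(g[...,0]-g[...,2])
for row in (190,195,200,203,206,209): print(row, r[row,288:360].tolist())
```

```text
[ 0.67831743 -0.10119691  0.23345363] [-3.13969366e+00 -9.42818709e-04 -3.13307086e+00]
slot near end [ 0.67699623 -0.09636389  0.116     ] tool [  1.2   5.1 117.4]
lock [np.float64(0.68799390043115), np.float64(-0.096137305579839), 0.116] tool [ -9.8   5.2 117.4]
-0.023 0.116 [323.20399468 180.06791671]
-0.023 0.108 [323.06320629 178.11398399]
0.023 0.116 [323.55286461 227.9375853 ]
190 [116, 115, 117, 116, 116, 116, 116, 114, 103, 72, 59, 56, 59, 62, 75, 103, 127, 143, 145, 143, 144, 143, 143, 144, 143, 145, 146, 147, 145, 145, 143, 137, 135, 136, 135, 135, 137, 139, 140, 142, 144, 146, 145, 147, 145, 144, 139, 135, 135, 137, 139, 145, 147, 144, 144, 145, 129, 122, 122, 124, 123, 123, 122, 123, 123, 125, 124, 123, 125, 125, 126, 125]
195 [132, 134, 133, 134, 131, 119, 85, 69, 66, 68, 67, 71, 92, 125, 143, 146, 148, 146, 145, 145, 145, 146, 147, 148, 146, 146, 146, 146, 146, 145, 135, 78, 24, 14, 14, 14, 15, 16, 32, 75, 118, 144, 146, 147, 147, 146, 147, 147, 146, 146, 146, 145, 145, 146, 145, 143, 140, 140, 144, 134, 132, 132, 133, 133, 133, 133, 132, 133, 132, 134, 132, 131]
200 [
[... 697 characters left out ...]

206 [123, 124, 125, 125, 124, 122, 111, 77, 62, 66, 90, 123, 143, 144, 145, 145, 146, 147, 146, 147, 145, 146, 145, 145, 146, 146, 148, 147, 147, 146, 147, 117, 81, 72, 71, 73, 73, 71, 73, 84, 116, 145, 146, 147, 147, 148, 147, 146, 146, 147, 143, 129, 141, 146, 146, 147, 148, 146, 145, 145, 138, 130, 130, 129, 129, 129, 130, 128, 128, 129, 128, 128]
209 [123, 121, 122, 122, 123, 121, 108, 78, 62, 62, 71, 105, 138, 144, 146, 147, 147, 146, 145, 144, 145, 145, 143, 141, 132, 107, 88, 84, 85, 87, 80, 56, 40, 37, 45, 53, 64, 69, 73, 85, 118, 145, 145, 146, 145, 146, 147, 146, 147, 146, 146, 146, 146, 145, 146, 147, 144, 147, 145, 144, 131, 125, 126, 126, 125, 126, 126, 125, 125, 126, 125, 125]
```

```bash
python3 -m inch '[[-11,4,0,-0.6],[-11,4,20,-0.6],[-11,4,45,-0.6],[-11,4,65,-0.6],[-11,4,65,-0.6],[-11,4,65,-0.6]]'; python3 -m inch '[[0,0,4,0],[0,0,8,0],[0,0,12,0],[0,0,16,0],[0,0,18,0],[0,0,18,0]]'; python3 -c "
from h import *
s=env.get_state();print(s['force'],s['ee_pos'])
c=snap('scene'); p=c['img'][150:230,200:306];cv2.imwrite('pics/s7.png',cv2.resize(p,(795,600),interpolation=cv2.INTER_CUBIC)[:,:,::-1])"
```

```text
clock: 7.85
ee_pos: [0.69, -0.0951, 0.1692]
tcp_rot: [-3.141, -0.0, -3.12]
force: [0.3, -1.2, -0.9]
opening: 0.0117
clock: 8.45
ee_pos: [0.6902, -0.0947, 0.1507]
tcp_rot: [-3.14, 0.0, -3.119]
force: [1.5, -3.6, 0.2]
opening: 0.0115
[ 1.48973686 -3.64092685  0.23362887] [ 0.69022005 -0.09469525  0.1506899 ]
```

```bash
python3 -m inch '[[0,-1,2,0],[0,-1,6,0],[0,-1,10,0],[0,-1,10,0]]';  python3 -m inch '[[0,0,4,0],[0,0,8,0],[0,0,12,0],[0,0,14,0],[0,0,16,0],[0,0,16,0]]'
```

```text
clock: 8.9
ee_pos: [0.6897, -0.0952, 0.1398]
tcp_rot: [-3.141, -0.001, -3.119]
force: [0.7, -4.6, -3.5]
opening: 0.0116
clock: 9.5
ee_pos: [0.6901, -0.0953, 0.1243]
tcp_rot: [-3.141, -0.0, -3.119]
force: [0.6, -4.8, -0.7]
opening: 0.0116
```

```bash
python3 -m inch '[[0,-1,2,0],[0,-1,3,0],[0,-1,3,0],[0,-1,3,0],[0,-1,3,0]]';python3 -c "
from h import *
s=env.get_state();print(s['force'],s['torque'],s['ee_pos'])"
```

```text
clock: 10.0
ee_pos: [0.6903, -0.0954, 0.1226]
tcp_rot: [3.141, 0.0, -3.119]
force: [-2.4, -3.6, 7.0]
opening: 0.0116
[-2.44126137 -3.57645406  7.00836524] [-0.91430524  0.47002233 -0.01757077] [ 0.69032635 -0.09543046  0.12255178]
```

```bash
python3 -m inch '[[0,0,-1,8],[0,0,-1,16],[0,0,-1,24],[0,0,-1,32],[0,0,-1,40],[0,0,-1,48],[0,0,-1,56],[0,0,-1,64],[0,0,-1,72],[0,0,-1,80],[0,0,-1,80],[0,0,-1,80]]';python3 -c "
from h import *
s=env.get_state();print(s['force'],s['torque'],s['ee_pos'],s['q'])"
```

```text
clock: 11.2
ee_pos: [0.6887, -0.0971, 0.1226]
tcp_rot: [-3.139, 0.001, 1.767]
force: [-4.4, -7.0, 5.6]
opening: 0.0114
[-4.39587584 -7.04855678  5.64623372] [-1.52139024  1.1676362   0.04250314] [ 0.68867148 -0.09711518  0.12259659] [-0.259692    0.80404508  0.5386414   1.50632505 -0.46395865  0.96339268
  0.60882842]
```

```bash
python3 -m inch '[[0,0,0,0],[0,0,0,0],[0,0,0,0],[0,0,0,0],[0,0,0,0]]' 0; python3 -m inch '[[0,0,-20,0],[0,0,-50,0],[0,0,-90,0],[0,0,-120,0],[0,0,-120,0]]' -1
python3 - <<'E'
from h import *
c=snap('wrist','w8.png'); print(c['s']['ee_pos'],c['s']['tcp_rot'])
E
```

```text
clock: 11.7
ee_pos: [0.6902, -0.095, 0.1226]
tcp_rot: [3.142, -0.001, 1.769]
force: [-0.3, 0.1, -0.4]
opening: 0.0438
clock: 12.2
ee_pos: [0.6927, -0.0964, 0.2479]
tcp_rot: [3.134, 0.002, 1.768]
force: [-0.0, -0.2, 0.6]
opening: 0.0818
[ 0.6927063  -0.09636122  0.24794238] [3.13364949e+00 2.49412792e-03 1.76826764e+00]
```

View pics/w8.png

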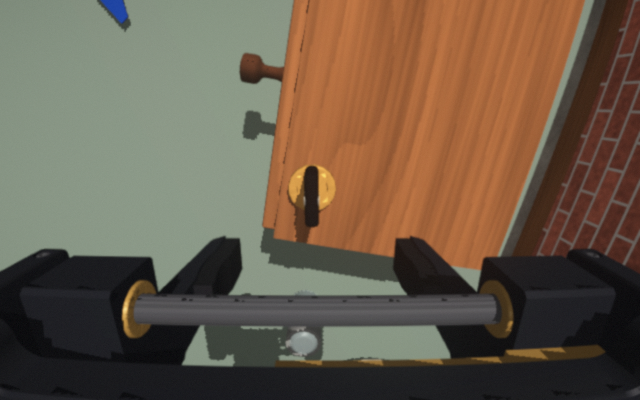

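Run:
```python
from h import *
c=snap('wrist'); 
h=cv2.cvtColor(c['img'],cv2.COLOR_RGB2HSV).astype(int); g=c['img'].astype(int)
m=((g[...,0]>g[...,2]+25)).astype(np.uint8)
print(blob(c,m,(225,45,264,95),.072)); 
gg=c['img'][45:95,225:290]
for r in(60,68,76): print(r,(g[r,232:290,0]-g[r,232:290,2]).tolist())
print('knob', onz(c,(250,68),.072))
key=blob(c,g.sum(2)<130,(290,150,335,232),.16); print('key',key)
```

```text
{'ctr': array([606.2,   4.7]), 'size': array([22.3, 21.8]), 'yaw': np.float64(-1.416), 'px': (array([241,  54], dtype=int32), array([263,  78], dtype=int32))}
60 [4, 5, 4, 5, 4, 4, 4, 4, 5, 11, 28, 50, 56, 52, 59, 62, 62, 57, 57, 59, 62, 63, 63, 62, 60, 59, 57, 55, 50, 44, 34, 19, 8, 7, 6, 5, 7, 6, 5, 5, 6, 6, 5, 6, 7, 6, 6, 6, 7, 6, 7, 6, 8, 11, 29, 69, 93, 100]
68 [3, 4, 5, 5, 4, 5, 6, 6, 9, 25, 42, 46, 46, 49, 50, 52, 51, 52, 52, 55, 55, 56, 54, 55, 51, 49, 46, 45, 43, 43, 46, 50, 56, 57, 62, 63, 63, 63, 63, 63, 61, 60, 55, 54, 50, 47, 47, 44, 42, 40, 41, 45, 51, 61, 84, 97, 101, 103]
76 [5, 5, 6, 5, 5, 5, 4, 7, 7, 14, 21, 22, 24, 25, 25, 26, 28, 28, 30, 29, 31, 32, 31, 31, 30, 29, 26, 25, 25, 22, 24, 23, 23, 23, 23, 23, 25, 25, 29, 30, 31, 31, 32, 35, 36, 36, 36, 39, 38, 39, 42, 47, 63, 85, 98, 100, 104, 108]
knob [0.60457199 0.00252953 0.072     ]
key {'ctr': array([687.4, -91.8]), 'size': array([50.1, 11.4]), 'yaw': np.float64(-1.385), 'px': (array([306, 168], dtype=int32), array([320, 228], dtype=int32))}
```

```bash
python3 -c "
from h import *
print(rel((.603,.003,.2)))"
```

```text
[113.6 -66.4  43. ]
```

```bash
python3 -m inch '[[40,-66,0,-8],[80,-66,0,-16],[114,-66,0,-24],[114,-66,20,-32],[114,-66,43,-40],[114,-66,43,-48],[114,-66,43,-56],[114,-66,43,-64],[114,-66,43,-72],[114,-66,43,-80],[114,-66,43,-80],[114,-66,43,-80]]' -0.2
python3 - <<'E'
from h import *
c=snap('wrist','w9.png'); print(c['s']['ee_pos'],c['s']['tcp_rot'])
E
```

```text
clock: 13.5
ee_pos: [0.6023, 0.0034, 0.1986]
tcp_rot: [3.141, -0.002, -3.122]
force: [0.2, 0.5, 0.6]
opening: 0.0526
[0.60232705 0.00341231 0.19860413] [ 3.14134437e+00 -1.97538014e-03 -3.12235099e+00]
```

View pics/w9.png

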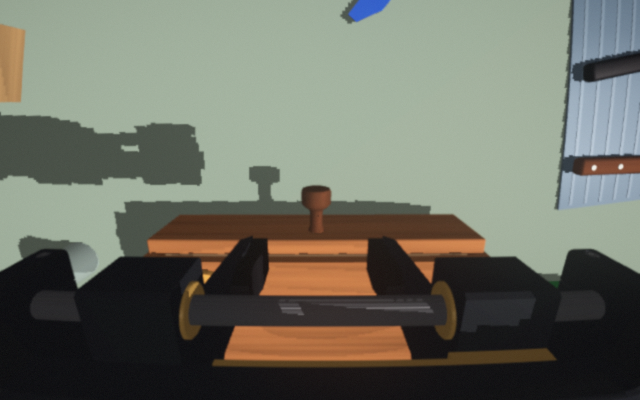

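```bash
python3 -m inch '[[-3,0,45,0],[-3,0,90,0],[-3,0,115,0],[-3,0,135,0],[-3,0,145,0],[-3,0,145,0],[-3,0,145,0]]'; python3 -m inch '[[0,0,0,0],[0,0,0,0],[0,0,0,0],[0,0,0,0],[0,0,0,0],[0,0,0,0]]' 1 30; python3 -c "
from h import *
s=env.get_state();print(s['force'],s['torque'],s['ee_pos'])"
```

```text
clock: 14.25
ee_pos: [0.6066, 0.0034, 0.0554]
tcp_rot: [-3.141, 0.001, -3.119]
force: [-0.2, -1.0, 0.5]
opening: 0.0531
clock: 14.85
ee_pos: [0.6066, 0.0022, 0.0554]
tcp_rot: [-3.14, 0.001, -3.12]
force: [-0.4, -5.0, 5.3]
opening: 0.0264
[-0.37001415 -5.03023291  5.28211123] [-0.86961276  0.16186224  0.03302312] [0.60661442 0.00216063 0.05536522]
```

```bash
python3 -m inch '[[5,0,0,0],[15,0,0,0],[30,0,0,0],[45,0,0,0],[60,0,0,0],[75,0,0,0],[90,0,0,0],[105,0,0,0],[120,0,0,0],[135,0,0,0],[150,0,0,0],[154,0,0,0]]'; python3 -m inch '[[0,0,0,0],[0,0,0,0],[0,0,0,0]]'; python3 -c "
from h import *
s=env.get_state();print(s['force'],s['torque'],s['ee_pos'])"
```

```text
clock: 16.05
ee_pos: [0.4518, -0.001, 0.0553]
tcp_rot: [-3.141, 0.001, -3.12]
force: [2.5, -6.4, 3.0]
opening: 0.0269
clock: 16.35
ee_pos: [0.4523, -0.001, 0.0552]
tcp_rot: [-3.141, 0.001, -3.12]
force: [-2.1, -5.3, 8.5]
opening: 0.0268
[-2.10078835 -5.29029797  8.54724256] [-1.1041447   0.27376629 -0.02485781] [ 0.45228281 -0.00102258  0.05523629]
```

```bash
python3 -m inch '[[0,0,0,0],[0,0,0,0],[0,0,0,0],[0,0,0,0]]' -0.2; python3 -m inch '[[0,0,-40,0],[0,0,-90,0],[0,0,-140,0],[0,0,-190,0],[0,0,-190,0]]'
python3 - <<'E'
from h import *
c=snap('top'); g=c['img'].astype(int); h=cv2.cvtColor(c['img'],cv2.COLOR_RGB2HSV).astype(int)
# paring handle: reddish brown on mat; utility: black
m=((h[...,0]<15)|(h[...,0]>170))&(h[...,1]>100)
roi=(232,185,305,265)
print('paring handle',blob(c,m,roi,.019)); print('utility',blob(c,g.sum(2)<110,roi,.019))
print(env.get_state()['ee_pos'])
print(rel((.50,.33,.25)),rel((.574,.33,.25)))
E
```

```text
clock: 16.75
ee_pos: [0.4519, 0.0003, 0.0546]
tcp_rot: [3.141, -0.0, -3.118]
force: [0.9, -0.1, 0.3]
opening: 0.0529
clock: 17.25
ee_pos: [0.4558, 0.0002, 0.2506]
tcp_rot: [3.14, 0.011, -3.119]
force: [0.7, 0.7, -0.3]
opening: 0.053
paring handle {'ctr': array([577.7, 353.6]), 'size': array([96.1, 16.3]), 'yaw': np.float64(-1.524), 'px': (array([265, 200], dtype=int32), array([289, 204], dtype=int32))}
utility {'ctr': array([464.7, 337.3]), 'size': array([101.6,  21. ]), 'yaw': np.float64(-1.323), 'px': (array([266, 226], dtype=int32), array([292, 235], dtype=int32))}
[4.54121451e-01 3.36800309e-04 2.47630847e-01]
[-53.6 328.5  -1.5] [-127.6  326.8   -1. ]
```

```bash
python3 -m inch '[[-30,40,0,8],[-50,85,0,16],[-70,130,0,24],[-90,180,0,32],[-110,230,0,40],[-125,280,0,48],[-133,320,0,56],[-133,353,0,64],[-133,353,20,72],[-133,353,40,80],[-133,353,60,88],[-133,353,60,90]]'
python3 - <<'E'
from h import *
c=snap('wrist','w10.png'); print(c['s']['ee_pos'],c['s']['tcp_rot'])
E
```

```text
clock: 18.5
ee_pos: [0.574, 0.3546, 0.1791]
tcp_rot: [-3.135, 0.005, 1.59]
force: [-0.1, 0.7, 0.1]
opening: 0.0526
[0.57397404 0.35464373 0.17907216] [-3.13452014  0.00503709  1.58969963]
```

View pics/w10.png

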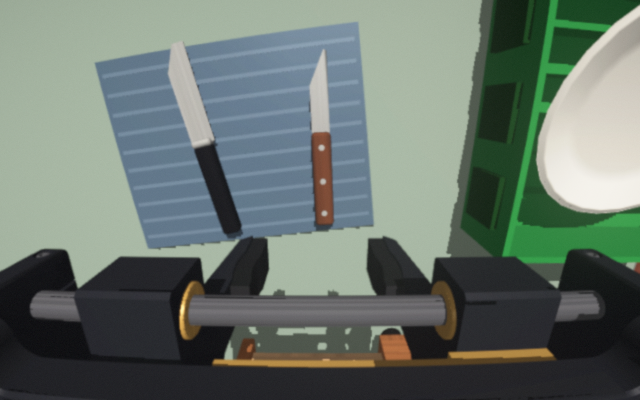

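```bash
cat > tools.py <<'E'
from h import *
def tools(c):
    g=c['img'].astype(int); h=cv2.cvtColor(c['img'],cv2.COLOR_RGB2HSV).astype(int)
    m=(g[...,0]-g[...,2]>20)
    return m, g.sum(2)<140
E
python3 - <<'E'
from tools import *
c=snap('wrist'); s=c['s']; a,b=tools(c)
for n,m,roi in(('paring',a,(300,120,345,236)),('utility',b,(185,138,246,240))):
    d=blob(c,m,roi,.019); print(n,d, rel([*d['ctr']/1000,.010],s))
print('rivet',onz(c,(322,181),.019),s['ee_pos'],s['tcp_rot'])
E
```

```text
paring {'ctr': array([577.9, 356.9]), 'size': array([99. , 18.7]), 'yaw': np.float64(-1.505), 'px': (array([311, 132], dtype=int32), array([331, 224], dtype=int32))} [  2.6   4.1 170.5]
utility {'ctr': array([468.7, 342.4]), 'size': array([97.4, 21. ]), 'yaw': np.float64(-1.315), 'px': (array([195, 145], dtype=int32), array([239, 233], dtype=int32))} [  -9.8 -105.4  171.1]
rivet [0.57861697 0.35587468 0.019     ] [0.57476304 0.35495564 0.18052816] [-3.13622005  0.00395892  1.59038602]
```

```bash
python3 - <<'E'
from h import *
c=snap('wrist'); s=c['s']
for uv in((495,258),(475,180),(490,20)): print(onz(c,uv,.0).round(3),onz(c,uv,.07).round(3))
t=snap('top')
for uv in((209,160),(296,164),(210,153),(296,158)): print(onz(t,uv,.0).round(3),onz(t,uv,.07).round(3))
E
python3 -m inch '[[2,4,40,-2.5],[2,4,80,-2.5],[2,4,110,-2.5],[2,4,110,-2.5],[2,4,110,-2.5]]'; python3 -c "
from h import *
s=env.get_state();print(s['force'],s['ee_pos'],s['tcp_rot'],rel((.578,.356,.006)))"
```

```text
[0.796 0.26  0.   ] [0.749 0.296 0.07 ]
[0.753 0.357 0.   ] [0.715 0.372 0.07 ]
[0.743 0.521 0.   ] [0.707 0.501 0.07 ]
[0.747 0.654 0.   ] [0.725 0.63  0.07 ]
[0.745 0.29  0.   ] [0.723 0.283 0.07 ]
[0.778 0.653 0.   ] [0.754 0.63  0.07 ]
[0.771 0.292 0.   ] [0.748 0.285 0.07 ]
clock: 19.2
ee_pos: [0.5814, 0.3579, 0.0753]
tcp_rot: [3.141, 0.0, 1.638]
force: [-0.8, 0.5, -0.5]
opening: 0.053
[-0.80809681  0.52721435 -0.54468224] [0.58136168 0.35785064 0.07534655] [3.14124827e+00 1.07867895e-06 1.63768441e+00] [-1.6 -3.5 69.3]
```

```bash
python3 -m inch '[[-1,-3,30,0],[-1,-3,55,0],[-1,-3,68,0],[-1,-3,68,0],[-1,-3,68,0]]'; python3 -m inch '[[0,0,0,0],[0,0,0,0],[0,0,0,0],[0,0,0,0],[0,0,0,0],[0,0,0,0]]' 1 30;python3 -m inch '[[0,0,-20,0],[0,0,-60,0],[0,0,-110,0],[0,0,-145,0],[0,0,-145,0]]';  python3 -c "
from h import *
s=env.get_state();print(s['force'],s['ee_pos'],s['tcp_rot'],s['opening'])"
```

```text
clock: 19.7
ee_pos: [0.5793, 0.3572, 0.0085]
tcp_rot: [3.139, -0.001, 1.637]
force: [-0.2, -0.1, -0.1]
opening: 0.0529
clock: 20.3
ee_pos: [0.5782, 0.3568, 0.007]
tcp_rot: [3.141, -0.0, 1.637]
force: [-1.9, -0.3, 3.4]
opening: 0.0199
clock: 20.8
ee_pos: [0.5816, 0.3581, 0.1591]
tcp_rot: [3.132, -0.005, 1.637]
force: [0.3, 0.1, -0.5]
opening: 0.0197
[ 0.27333164  0.05539331 -0.48157002] [0.58158704 0.35808242 0.15907141] [ 3.13221282 -0.0052139   1.636924  ] 0.019735306991666226
```

```bash
python3 -c "
from h import *
print(rel((.533,-.035,.16)))"
```

```text
[-389.   -74.4   -3.7]
```

```bash
python3 -m inch '[[-45,-9,-3,1],[-90,-18,-3,2.6],[-135,-26,-3,2.6],[-180,-35,-3,2.6],[-225,-44,-3,2.6],[-270,-53,-3,2.6],[-315,-61,-3,2.6],[-355,-69,-3,2.6],[-389,-74,-3,2.6],[-389,-74,-3,2.6],[-389,-74,-3,2.6]]'
python3 - <<'E'
from h import *
c=snap('wrist','w11.png'); print(c['s']['ee_pos'],c['s']['tcp_rot'],c['s']['opening'])
E
```

```text
clock: 21.9
ee_pos: [0.5297, -0.0368, 0.1548]
tcp_rot: [-3.141, -0.0, 1.59]
force: [-0.1, 1.1, -1.5]
opening: 0.0196
[ 0.52965893 -0.03681491  0.15475736] [-3.14121874e+00 -3.66744263e-04  1.59009555e+00] 0.019617603214511246
```

View pics/w11.png

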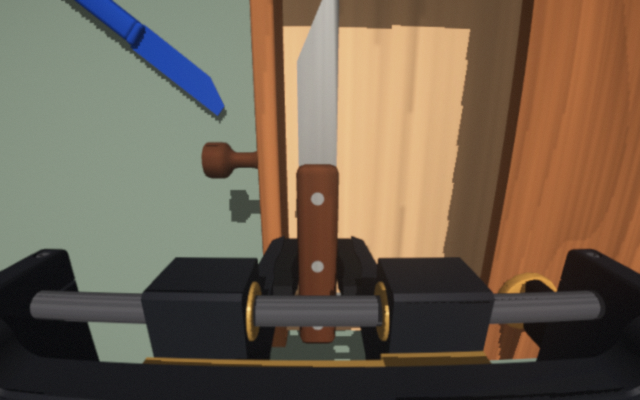

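Run:
```python
from h import *
c=snap('wrist'); s=c['s']
for uv in((253,60),(280,60),(258,150),(284,150)): print(uv,onz(c,uv,.094).round(4), rel(onz(c,uv,.094),s))
print('floor/front wall?',onz(c,(284,60),.04).round(4))
print('box front top',onz(c,(528,60),.108).round(4)); g=c['img'].astype(int); print(g[60,240:345].sum(1).tolist())
print(s['ee_pos'])
```

```text
(253, 60) [0.4865 0.068  0.094 ] [104.4 -41.1  60.7]
(280, 60) [0.5037 0.0683 0.094 ] [104.3 -23.9  60.7]
(258, 150) [0.4881 0.0106 0.094 ] [ 47.  -40.8  60.7]
(284, 150) [0.5059 0.0109 0.094 ] [ 46.9 -22.9  60.7]
floor/front wall? [0.5006 0.0761 0.04  ]
box front top [0.656  0.0718 0.108 ]
[422, 421, 418, 418, 422, 418, 418, 420, 425, 424, 417, 384, 313, 311, 332, 344, 347, 345, 349, 346, 344, 348, 354, 355, 351, 360, 367, 373, 373, 373, 366, 358, 337, 306, 251, 199, 171, 161, 157, 160, 164, 169, 196, 322, 504, 562, 572, 570, 566, 570, 570, 569, 571, 570, 571, 570, 560, 530, 499, 498, 496, 502, 502, 504, 509, 508, 507, 510, 507, 513, 504, 510, 506, 506, 513, 517, 520, 528, 528, 532, 529, 526, 522, 520, 519, 529, 534, 527, 524, 523, 528, 523, 525, 525, 502, 458, 404, 404, 478, 548, 560, 565, 567, 567, 567]
[ 0.52989235 -0.03553409  0.1546545 ]
```

```bash
python3 -m inch '[[0,12,0,0],[0,12,30,0],[0,12,60,0],[0,12,85,0],[0,12,100,0],[0,12,106,0],[0,12,106,0],[0,12,106,0]]'; python3 -c "
from h import *
s=env.get_state();print(s['force'],s['ee_pos'])"
```

```text
clock: 22.8
ee_pos: [0.5429, -0.036, 0.0496]
tcp_rot: [3.14, 0.0, 1.592]
force: [0.4, -0.6, -0.1]
opening: 0.0197
[ 0.43005144 -0.56129792 -0.08658027] [ 0.54289964 -0.03596632  0.04962059]
```

```bash
python3 -m inch '[[0,0,2,0],[0,0,2,0],[0,0,2,0],[0,0,2,0]]' 0.34; python3 -m inch '[[0,0,-15,0],[0,0,-40,0],[0,0,-80,0],[0,0,-115,0],[0,0,-130,0],[0,0,-130,0]]'; python3 -c "
from h import *
s=env.get_state();print(s['force'],s['ee_pos'],s['opening'],rel((.4687,.342,.18)))"
```

```text
clock: 23.2
ee_pos: [0.5423, -0.0361, 0.0471]
tcp_rot: [3.141, -0.0, 1.592]
force: [0.3, -0.1, -0.2]
opening: 0.0289
clock: 23.8
ee_pos: [0.5435, -0.0362, 0.1792]
tcp_rot: [3.137, -0.001, 1.592]
force: [0.6, -0.2, -0.5]
opening: 0.0293
[ 0.64361339 -0.2359374  -0.52322186] [ 0.54350697 -0.03616868  0.17920868] 0.029282125999585417 [379.7 -66.8  -0.9]
```

```bash
python3 -m inch '[[45,-8,0,-6],[90,-16,0,-13],[135,-24,0,-13],[180,-32,0,-13],[225,-40,0,-13],[270,-48,0,-13],[315,-56,0,-13],[350,-62,0,-13],[379,-67,0,-13],[379,-67,0,-13],[379,-67,0,-13]]' -0.2
python3 - <<'E'
from tools import *
c=snap('wrist','w12.png'); s=c['s']; a,b=tools(c); print(s['ee_pos'],s['tcp_rot'])
d=blob(c,b,(285,120,355,234),.019); print(d, rel([*d['ctr']/1000,.006],s))
E
```

```text
clock: 24.9
ee_pos: [0.4661, 0.341, 0.1752]
tcp_rot: [-3.139, 0.002, 1.82]
force: [-0.3, -0.8, -0.1]
opening: 0.053
[0.46607844 0.3409739  0.17520286] [-3.13934334e+00  1.55207219e-03  1.82020174e+00]
{'ctr': array([464.7, 341.7]), 'size': array([96.2, 19. ]), 'yaw': np.float64(-1.314), 'px': (array([308, 135], dtype=int32), array([326, 226], dtype=int32))} [  1.3  -0.8 169.2]
```

```bash
python3 -m inch '[[1,-1,40,0],[1,-1,85,0],[1,-1,125,0],[1,-1,155,0],[1,-1,168,0],[1,-1,168,0],[1,-1,168,0]]'; python3 -m inch '[[0,0,0,0],[0,0,0,0],[0,0,0,0],[0,0,0,0],[0,0,0,0],[0,0,0,0]]' 1 30;python3 -m inch '[[0,0,-20,0],[0,0,-60,0],[0,0,-110,0],[0,0,-150,0],[0,0,-150,0]]';  python3 -c "
from h import *
s=env.get_state();print(s['force'],s['ee_pos'],s['tcp_rot'],s['opening'],rel((.585,-.028,.16)))"
```

```text
clock: 25.65
ee_pos: [0.4669, 0.3417, 0.0098]
tcp_rot: [3.14, -0.0, 1.818]
force: [-0.5, -0.6, 0.8]
opening: 0.053
clock: 26.25
ee_pos: [0.466, 0.3423, 0.0091]
tcp_rot: [3.141, -0.0, 1.819]
force: [0.1, -0.6, 4.1]
opening: 0.0197
clock: 26.75
ee_pos: [0.4688, 0.3439, 0.1639]
tcp_rot: [3.133, -0.004, 1.818]
force: [-0.5, 0.5, -0.7]
opening: 0.0192
[-0.4875647   0.48727285 -0.70748902] [0.46879454 0.34390587 0.1638707 ] [ 3.13332221 -0.00419257  1.81848627] 0.019151037044018895 [-389.1   21.5    2.4]
```

```bash
python3 -m inch '[[-45,2,2,5],[-90,5,2,13],[-135,7,2,13],[-180,10,2,13],[-225,12,2,13],[-270,15,2,13],[-315,17,2,13],[-360,20,2,13],[-392,22,2,13],[-392,22,2,13],[-392,22,2,13]]'
python3 - <<'E'
from h import *
c=snap('wrist','w13.png'); print(c['s']['ee_pos'],c['s']['tcp_rot'],c['s']['opening'],rel((.585,-.032,.052),c['s']))
E
```

```text
clock: 27.85
ee_pos: [0.5827, -0.033, 0.1556]
tcp_rot: [-3.14, -0.0, 1.59]
force: [-0.6, 0.6, -0.7]
opening: 0.0196
[ 0.58267804 -0.03298313  0.15564032] [-3.13981710e+00 -5.02148336e-05  1.59026525e+00] 0.019562411114651346 [  0.9   2.5 103.6]
```

View pics/w13.png

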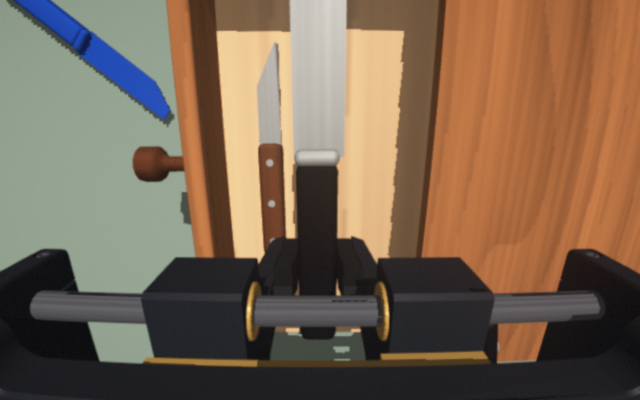

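Run:
```python
from h import *
c=snap('wrist'); print(onz(c,(259,190),.056),onz(c,(283,190),.056),onz(c,(258,110),.05),onz(c,(283,110),.05),c['s']['ee_pos'])
```

```text
[ 0.5328449  -0.02423932  0.056     ] [ 0.55315418 -0.02381457  0.056     ] [0.53290553 0.04090369 0.05      ] [0.55309477 0.04122249 0.05      ] [ 0.58262755 -0.03148771  0.15569391]
```

```bash
python3 -m inch '[[8,5,0,0],[8,5,30,0],[8,5,60,0],[8,5,85,0],[8,5,99,0],[8,5,104,0],[8,5,104,0],[8,5,104,0]]'; python3 -c "
from h import *
s=env.get_state();print(s['force'],s['ee_pos'])"
```

```text
clock: 28.75
ee_pos: [0.5892, -0.0242, 0.0538]
tcp_rot: [3.14, -0.0, 1.592]
force: [-0.4, -0.9, -0.8]
opening: 0.0198
[-0.42525909 -0.91224637 -0.75932563] [ 0.58918235 -0.02421131  0.053775  ]
```

```bash
python3 -m inch '[[0,0,3,0],[0,0,3,0],[0,0,3,0],[0,0,3,0]]' 0.4; python3 -m inch '[[0,0,-15,0],[0,0,-40,0],[0,0,-80,0],[0,0,-130,0],[-35,-60,-150,0],[-35,-60,-150,0],[-35,-60,-150,0]]'
python3 - <<'E'
from h import *
c=snap('wrist','w14.png'); print(c['s']['ee_pos'],c['s']['tcp_rot'],c['s']['opening'])
g=c['img'].astype(int)
print('util',blob(c,g.sum(2)<150,(250,60,560,236),.056))
print('par?',rel((.453,-.001,.2),c['s']))
E
```

```text
clock: 29.15
ee_pos: [0.5885, -0.0244, 0.05]
tcp_rot: [3.141, -0.0, 1.592]
force: [-0.3, -0.0, -0.6]
opening: 0.0263
clock: 29.85
ee_pos: [0.5273, -0.0631, 0.202]
tcp_rot: [3.14, -0.0, 1.588]
force: [0.0, 0.1, 1.3]
opening: 0.0265
[ 0.52729376 -0.06305739  0.20199446] [ 3.13987637e+00 -4.65476181e-04  1.58772766e+00] 0.026514193211843593
util {'ctr': array([587.8, -24.7]), 'size': array([95.5, 19.4]), 'yaw': np.float64(-1.54), 'px': (array([370,  97], dtype=int32), array([392, 196], dtype=int32))}
par? [ 63.3 -73.2   1.9]
```

View pics/w14.png

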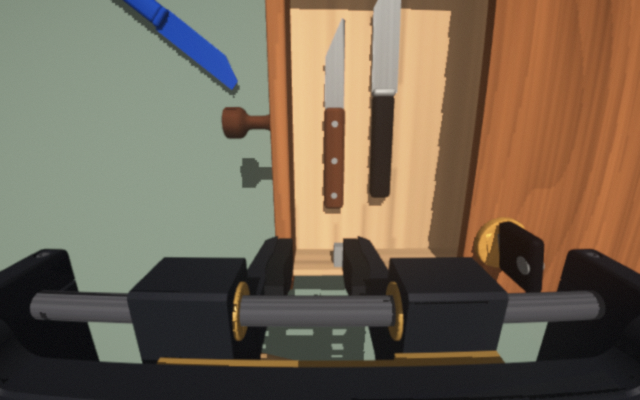

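```bash
python3 -m inch '[[20,-30,0,-8],[40,-60,0,-16],[63,-73,0,-24],[63,-73,0,-32],[63,-73,0,-40],[63,-73,0,-48],[63,-73,0,-56],[63,-73,0,-64],[63,-73,0,-72],[63,-73,0,-80],[63,-73,0,-88],[63,-73,0,-90]]' -0.2
python3 - <<'E'
from h import *
c=snap('wrist'); s=c['s']; print(s['ee_pos'],s['tcp_rot'],s['opening'])
print('knob at top pred',proj(c,(.453,-.001,.072)))
g=c['img'].astype(int); v=g[...,0]-g[...,2]
m=(v>22)
print(blob(c,m,(285,150,350,204),.08)); print(rel((.453,-.001,.055),s))
E
```

```text
clock: 31.1
ee_pos: [0.4556, 0.0016, 0.1998]
tcp_rot: [3.141, 0.0, -3.115]
force: [0.1, 0.8, -0.6]
opening: 0.0526
[0.45558687 0.00164668 0.19984148] [ 3.14129928e+00  3.65826679e-04 -3.11508392e+00] 0.05255723062584758
knob at top pred [314.90506492 188.47354118]
{'ctr': array([454. ,  -0.8]), 'size': array([25.5, 21.7]), 'yaw': np.float64(-1.534), 'px': (array([301, 180], dtype=int32), array([329, 203], dtype=int32))}
[  2.7  -2.6 144.8]
```

```bash
python3 -m inch '[[3,-2,45,0],[3,-2,90,0],[3,-2,120,0],[3,-2,140,0],[3,-2,145,0],[3,-2,145,0],[3,-2,145,0]]'; python3 -m inch '[[0,0,0,0],[0,0,0,0],[0,0,0,0],[0,0,0,0],[0,0,0,0],[0,0,0,0]]' 1 30; python3 -m inch '[[-3,0,0,0],[-10,0,0,0],[-22,0,0,0],[-35,0,0,0],[-48,0,0,0],[-61,0,0,0],[-74,0,0,0],[-87,0,0,0],[-100,0,0,0],[-112,0,0,0],[-122,0,0,0],[-130,0,0,0]]'; python3 -c "
from h import *
s=env.get_state();print(s['force'],s['torque'],s['ee_pos'])"
```

```text
clock: 31.85
ee_pos: [0.4528, -0.001, 0.0556]
tcp_rot: [3.141, 0.002, -3.121]
force: [0.6, -0.2, 0.5]
opening: 0.0527
clock: 32.45
ee_pos: [0.4521, -0.0011, 0.0551]
tcp_rot: [3.141, 0.001, -3.12]
force: [-1.3, 0.6, 6.1]
opening: 0.0265
clock: 33.65
ee_pos: [0.5823, 0.0016, 0.0552]
tcp_rot: [3.141, 0.0, -3.12]
force: [-1.7, 0.8, 5.9]
opening: 0.0268
[-1.6749884   0.84684883  5.85357122] [0.13420355 0.35744418 0.01224617] [0.58230404 0.00160413 0.05517727]
```

Now the last 24–27 mm, pressing slightly past the shut position.

```bash
python3 -m inch '[[-7,0,0,0],[-14,0,0,0],[-19,0,0,0],[-23,0,0,0],[-25,0,0,0],[-27,0,0,0],[-28,0,0,0],[-28,0,0,0],[-28,0,0,0]]'; python3 -c "
from h import *
s=env.get_state();print(s['force'],s['torque'],s['ee_pos'])"
```

```text
clock: 34.55
ee_pos: [0.6064, 0.0021, 0.0551]
tcp_rot: [3.141, -0.007, -3.121]
force: [-11.8, 1.0, 16.9]
opening: 0.0267
[-11.75469626   0.9839867   16.93312847] [1.08813998e-01 2.34780224e+00 9.14064630e-04] [0.60639093 0.00206458 0.0550647 ]
```

```bash
python3 -m inch '[[0,0,0,0],[0,0,0,0],[0,0,0,0],[0,0,0,0]]' -0.2; python3 -m inch '[[0,0,-45,0],[0,0,-90,0],[0,0,-140,0],[0,0,-190,0],[0,0,-190,0],[0,0,-190,0]]';  python3 -c "
from h import *
s=env.get_state();print(s['force'],s['ee_pos'],s['tcp_rot'],rel((.690,-.095,.245)))
c=snap('wrist'); g=c['img'].astype(int); v=g[...,0]-g[...,2]
print(blob(c,v>22,(285,140,350,212),.08))"
```

```text
clock: 34.95
ee_pos: [0.6098, 0.0021, 0.0545]
tcp_rot: [-3.142, 0.0, -3.12]
force: [-0.8, 0.4, -0.0]
opening: 0.0527
clock: 35.55
ee_pos: [0.6104, 0.0021, 0.2458]
tcp_rot: [3.141, 0.003, -3.12]
force: [0.5, 0.1, -0.2]
opening: 0.0526
[ 0.53050366  0.14701777 -0.1957449 ] [0.61037256 0.00212147 0.2458325 ] [ 3.14128554e+00  2.67964350e-03 -3.12035035e+00] [-77.5 -98.8   1. ]
{'ctr': array([620.7,   1.7]), 'size': array([69.9, 45.4]), 'yaw': np.float64(-1.55), 'px': (array([285, 170], dtype=int32), array([349, 211], dtype=int32))}
```

```bash
python3 -m inch '[[0,0,0,8],[0,0,0,16],[0,0,0,24],[-10,-10,0,32],[-30,-35,0,40],[-50,-60,0,48],[-70,-85,0,56],[-79,-98,0,64],[-79,-98,0,72],[-79,-98,0,80],[-79,-98,0,80],[-79,-98,0,80]]'
python3 - <<'E'
from h import *
c=snap('wrist','w15.png'); s=c['s']; print(s['ee_pos'],s['tcp_rot'],s['opening'])
g=c['img'].astype(int)
key=blob(c,g.sum(2)<130,(285,140,345,236),.16); print('key',key,rel((.690,-.095,.1226),s))
t=snap('top'); print('knob px top', blob(t,(t['img'][...,0].astype(int)-t['img'][...,2]>30),(355,191,380,205),.072))
E
```

```text
clock: 36.8
ee_pos: [0.69, -0.094, 0.243]
tcp_rot: [-3.139, -0.0, 1.77]
force: [0.5, -0.4, 0.2]
opening: 0.0526
[ 0.69002208 -0.09400788  0.24301198] [-3.13892592e+00 -2.51143575e-04  1.77028070e+00] 0.052599779382403386
key {'ctr': array([686.7, -92.1]), 'size': array([50.8, 10.6]), 'yaw': np.float64(-1.368), 'px': (array([308, 171], dtype=int32), array([321, 232], dtype=int32))} [-1.000e+00  1.000e-01  1.204e+02]
knob px top {'ctr': array([613.8,   3.4]), 'size': array([24.1, 19.3]), 'yaw': np.float64(0.026), 'px': (array([364, 191], dtype=int32), array([369, 197], dtype=int32))}
```

```bash
python3 -m inch '[[-1,0,45,0],[-1,0,85,0],[-1,0,105,0],[-1,0,119,0],[-1,0,119,0],[-1,0,119,0]]'; python3 -m inch '[[0,0,0,0],[0,0,0,0],[0,0,0,0],[0,0,0,0],[0,0,0,0],[0,0,0,0],[0,0,0,0],[0,0,0,0]]' 1 40; python3 -c "
from h import *
s=env.get_state();print(s['force'],s['torque'],s['ee_pos'],s['tcp_rot'])"
```

```text
clock: 37.5
ee_pos: [0.6916, -0.0955, 0.1268]
tcp_rot: [3.14, 0.001, 1.767]
force: [-0.1, -0.2, -0.1]
opening: 0.0531
clock: 38.3
ee_pos: [0.6896, -0.0957, 0.1257]
tcp_rot: [-3.139, -0.001, 1.766]
force: [-5.2, -1.0, 5.0]
opening: 0.0115
[-5.15631362 -1.02744696  4.9583301 ] [-0.08338878  1.28819657  0.02167957] [ 0.68958743 -0.09570886  0.12572786] [-3.13887873e+00 -5.20552362e-04  1.76603063e+00]
```

```bash
python3 -m inch '[[0,0,0,-8],[0,0,0,-16],[0,0,0,-24],[0,0,0,-32],[0,0,0,-40],[0,0,0,-48],[0,0,0,-56],[0,0,0,-64],[0,0,0,-72],[0,0,0,-80],[0,0,0,-85],[0,0,0,-85]]'; python3 -m inch '[[0,0,0,0],[0,0,0,0],[0,0,0,0]]'; python3 -c "
from h import *
s=env.get_state();print(s['force'],s['torque'],s['ee_pos'],s['tcp_rot'])"
```

```text
clock: 39.5
ee_pos: [0.6892, -0.0958, 0.1256]
tcp_rot: [3.141, -0.003, -3.032]
force: [-5.3, -0.2, 4.3]
opening: 0.0116
clock: 39.8
ee_pos: [0.6892, -0.0958, 0.1256]
tcp_rot: [3.141, -0.004, -3.034]
force: [-6.2, -0.5, 6.0]
opening: 0.0118
[-6.23985535 -0.54640022  5.97632198] [ 0.02799746  1.38749061 -0.07365053] [ 0.68922131 -0.09582301  0.12558652] [ 3.14139983 -0.00368813 -3.03390314]
```

```bash
python3 -m inch '[[1,0,0,4],[1,0,0,4],[1,0,0,4],[1,0,-5,4],[1,0,-12,4],[1,0,-20,4],[1,0,-28,4],[1,0,-36,4],[1,0,-45,4],[1,0,-70,4],[1,0,-105,4],[1,0,-105,4]]'
python3 - <<'E'
from h import *
c=snap('wrist','w16.png'); s=c['s']; print(s['force'],s['ee_pos'],s['tcp_rot'],s['opening'])
v=c['img'].astype(int)[...,0]
for r in(192,196,200,204): 
    x=np.nonzero(v[r,306:340]<165)[0]+306; print(r,x[[0,-1]] if len(x) else None)
print(rel((.690,-.096,.25),s),rel((.4734,-.3644,.25),s),rel((.4734,-.3644,.0526),s))
E
```

```text
clock: 41.0
ee_pos: [0.6935, -0.096, 0.2373]
tcp_rot: [-3.14, 0.011, -3.103]
force: [0.0, -0.4, -0.8]
opening: 0.0113
[ 0.02334737 -0.38038769 -0.81225474] [ 0.69353391 -0.09595795  0.23726576] [-3.1400815   0.0106794  -3.10297722] 0.011292449389290776
192 [314 321]
196 [314 321]
200 None
204 None
[  3.4   0.1 -12.8] [ 230.2 -259.8  -14.8] [ 232.3 -259.5  182.6]
```

```bash
python3 -m inch '[[30,-35,-10,6],[65,-70,-10,12],[98,-105,-10,18],[130,-140,-10,18],[163,-175,-10,18],[195,-210,-10,18],[220,-240,-10,18],[230,-258,-10,18],[230,-258,-10,18],[230,-258,-10,18],[230,-258,-10,18]]'; python3 -c "
from h import *
s=env.get_state();print(s['ee_pos'],s['tcp_rot'],rel((.474,-.3625,.1656)))"
```

```text
clock: 42.15
ee_pos: [0.4713, -0.3601, 0.2403]
tcp_rot: [3.14, -0.0, 2.869]
force: [-0.6, -0.0, -0.3]
opening: 0.0115
[ 0.4713431  -0.36010379  0.24033066] [ 3.14038829e+00 -1.50076607e-04  2.86881755e+00] [-3.2 -1.7 74.7]
```

```bash
python3 -m inch '[[-3,-2,40,0.5],[-3,-2,74,0.5],[-3,-2,74,0.5],[-3,-2,74,0.5],[-3,-2,74,0.5]]'
python3 - <<'E'
from h import *
c=snap('wrist','w17.png'); s=c['s']; print(s['ee_pos'],s['tcp_rot'])
v=c['img'].astype(int).sum(2)
for r in(186,191,196): x=np.nonzero(v[r,296:350]<350)[0]+296; print(r,x[[0,-1]])
for u in(316,318,320,322): y=np.nonzero(v[165:215,u]<350)[0]+165; print(u,y.tolist())
E
```

```text
clock: 42.65
ee_pos: [0.4738, -0.3651, 0.1686]
tcp_rot: [-3.141, 0.003, 2.858]
force: [-0.5, 0.5, 0.2]
opening: 0.0117
[ 0.47382488 -0.36505292  0.16861177] [-3.14085745e+00  2.81741152e-03  2.85826792e+00]
186 [316 327]
191 [316 327]
196 [316 327]
316 [178, 179, 180, 181, 182, 183, 184, 185, 186, 187, 188, 189, 190, 191, 192, 193, 194, 195, 196, 197, 198, 199, 200, 210, 211, 212, 213, 214]
318 [177, 178, 179, 180, 181, 182, 183, 184, 185, 186, 187, 188, 189, 190, 191, 192, 193, 194, 195, 196, 197, 198, 199, 200, 201, 202, 210, 211, 212, 213, 214]
320 [177, 178, 179, 180, 181, 182, 183, 184, 185, 186, 187, 188, 189, 190, 191, 192, 193, 194, 195, 196, 197, 198, 199, 200, 201, 202, 210, 211, 212, 213, 214]
322 [177, 178, 179, 180, 181, 182, 183, 184, 185, 186, 187, 188, 189, 190, 191, 192, 193, 194, 195, 196, 197, 198, 199, 200, 201, 202, 210, 211, 212, 213, 214]
```

Run:
```python
from h import *
c=snap('wrist'); s=c['s']
X=onz(c,(322,190),.046); print(X,rel(X,s),s['ee_pos'],s['tcp_rot'],rel(onz(c,(322,177),.046),s),rel(onz(c,(322,202.7),.046),s))
```

```text
[ 0.47283749 -0.36097545  0.046     ] [  2.5   3.9 122.7] [ 0.47376527 -0.36523776  0.1687094 ] [-3.14078276  0.00317929  2.85795471] [ 14.7   3.9 122.7] [ -9.8   4.  122.7]
```

```bash
python3 -m inch '[[0,2.7,25,0],[0,2.7,50,0],[0,2.7,68,0],[0,2.7,76,0],[0,2.7,84,0],[0,2.7,88,0],[0,2.7,88,0]]'; python3 -c "
from h import *
s=env.get_state();print(s['force'],s['torque'],s['ee_pos'])"
```

```text
clock: 43.45
ee_pos: [0.4734, -0.3623, 0.079]
tcp_rot: [-3.141, 0.0, 2.857]
force: [0.1, -0.0, -1.0]
opening: 0.0115
[ 0.05536484 -0.01167005 -1.02459768] [-0.0202594   0.01164136 -0.01368075] [ 0.47337804 -0.36234692  0.07899556]
```

Entered by 10 mm with no force; continue to the seat.

```bash
python3 -m inch '[[0,0,6,0],[0,0,12,0],[0,0,18,0],[0,0,22,0],[0,0,23,0],[0,0,23,0]]'; python3 -c "
from h import *
s=env.get_state();print(s['force'],s['torque'],s['ee_pos'])"
```

```text
clock: 44.05
ee_pos: [0.4731, -0.3621, 0.0557]
tcp_rot: [3.141, -0.0, 2.857]
force: [0.5, -0.6, -0.6]
opening: 0.0117
[ 0.52311699 -0.61841462 -0.61280011] [ 0.10806709  0.06503033 -0.05723903] [ 0.47306756 -0.36213197  0.05565191]
```

```bash
python3 -m inch '[[0,0,1,0],[0,0,1,0],[0,0,1,0]]'; python3 -m inch '[[0,0,0,0],[0,0,0,0],[0,0,0,0],[0,0,0,0],[0,0,0,0],[0,0,0,0]]' -0.2; python3 -m inch '[[0,0,-20,0],[0,0,-50,0],[0,0,-90,0],[0,0,-130,0],[0,0,-170,0],[0,0,-170,0],[0,0,-170,0]]'
python3 - <<'E'
from h import *
c=snap('wrist'); s=c['s']; print(s['ee_pos'],s['tcp_rot'],s['force'])
g=c['img'].astype(int)
print('key',blob(c,g.sum(2)<130,(285,130,355,236),.090)); print('stand',blob(c,(g[...,0]-g[...,2]>35),(250,120,370,236),.046))
sc=snap('scene')['img']; tp=snap('top')['img']
r=lambda p:cv2.resize(p,(400,300),interpolation=cv2.INTER_CUBIC)
I=np.vstack([np.hstack([r(c['img'][100:250,220:420]),r(tp[110:260,300:500])]),np.hstack([r(sc[90:240,170:370]),r(sc[180:240,180:260])])])
cv2.imwrite('pics/final.png',I[:,:,::-1])
E
```

```text
clock: 44.35
ee_pos: [0.4732, -0.3622, 0.0555]
tcp_rot: [3.141, 0.0, 2.857]
force: [-2.8, 1.5, 8.4]
opening: 0.0119
clock: 44.95
ee_pos: [0.4732, -0.3622, 0.0547]
tcp_rot: [-3.142, 0.0, 2.857]
force: [0.5, 1.3, 0.2]
opening: 0.053
clock: 45.65
ee_pos: [0.4735, -0.3623, 0.2253]
tcp_rot: [-3.141, 0.002, 2.858]
force: [-0.7, -0.4, -0.7]
opening: 0.0526
[ 0.47351049 -0.36227491  0.22534658] [-3.14136478e+00  1.71842166e-03  2.85750981e+00] [-0.73582277 -0.44148871 -0.70421606]
key {'ctr': array([ 469.2, -361.8]), 'size': array([47.4,  9.6]), 'yaw': np.float64(-0.29), 'px': (array([312, 160], dtype=int32), array([322, 208], dtype=int32))}
stand {'ctr': array([ 471.2, -361.7]), 'size': array([84. , 60.4]), 'yaw': np.float64(-0.26), 'px': (array([289, 138], dtype=int32), array([345, 212], dtype=int32))}
```

View pics/final.png

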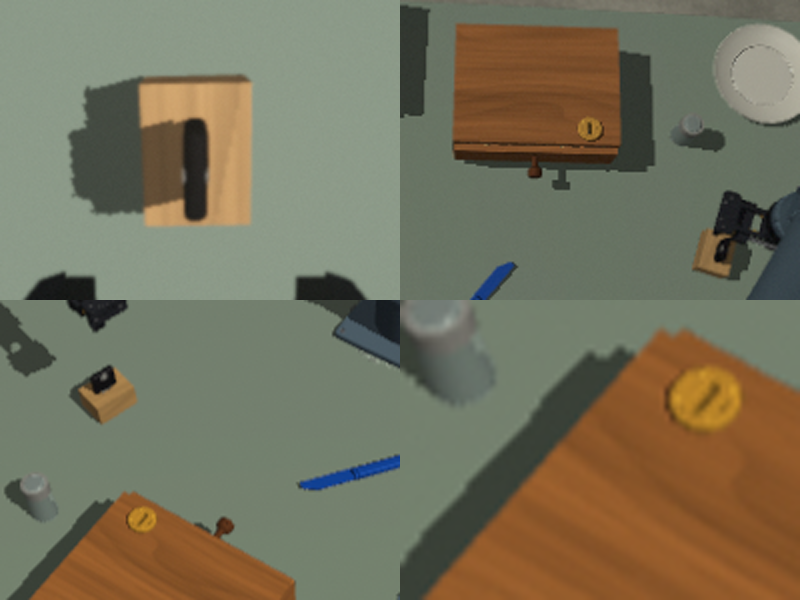

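```bash
python3 -c "
from rig import env
print(env.close_job())"
```

```text
the job is handed in; nothing more can be done
None
```

I put both sharps that were on the mat, the paring knife and the utility knife, in the drawer. Then I shut and locked it, put the key back in its stand, and handed the job in at about 46 s. No verdict came back.

**Last checks**
- **Tools:** both knives lay flat and let go inside the open drawer, seen by the wrist camera before I closed it. I could not see them after that.
- **Drawer:** the knob went back to x = 0.606 m, where it was at the start, and I felt a 12 N stop there.
- **Lock:** the key turned back until it met a stop (0.07 N m, above the 0.04 N m friction). In the last picture the slot points along the drawer's sliding direction.
- **Key:** it sank about 34 mm into the stand with an 8 N seating force, and looks upright in the last picture. The gripper is open and well clear above it.
- **Salt shaker:** it is standing where it was; I did not touch it. The blue and orange look-alikes were left alone.

**Readings that disagreed**
- **Camera against arm position:** the wrist camera put the stand slot about 3 mm and the lock about 2 mm from where the arm met them, so I corrected the insertions for that. The lock gave at most 5 N of sideways force while the key went in (7 N during the turn), and the stand almost none.
- **Knob position:** a rough top-camera reading of the knob after closing was about 7 mm off (x = 0.614 m). I put that down to a cropped search window. The lock turning back to its stop agrees with a shut drawer, because the bolt only throws within 4 mm.

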